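# Swap the sample carriers in a shaded dock

### The arm

A 7-joint arm with a two-finger parallel gripper is mounted at the origin on the work surface. World frame = base frame: x ahead of the robot, y to its left, z up, the work surface at z = 0. Lengths are in mm, angles in rad, forces in N, time in s.
With the tool pointing down it reaches from about 400 to 900 mm from the base axis. Payload 5.5 kg.
Tool frame: the origin (TCP) lies midway between the tips of the shut fingers; the grasp point (between the pads) lies 19 mm behind it; z points along the fingers, y is the direction in which the jaws open and shut (so a half turn about z gives the same grasp; the last joint's range is limited). The gripper opens to 92 mm and grips with 3 to 60 N. Pads are 19 mm wide; open, the fingers measure 130 mm over their backs; the gripper's body (75 mm by 190 mm) begins 47 mm behind the grasp point.
Start: joints at [-1.013, 0.501, -0.427, 1.55, 0.221, 1.138, -0.21], TCP at [188.818, 621.971, 226.729] pointing down, gripper open.
Joint ranges: [-2.88, 2.88], [-0.31, 2.03], [-1.54, 1.56], [0.2, 2.42], [-1.41, 4.55], [0.19, 2.02], [-2.57, 2.57]. Speed limits (rad/s): [2.57, 2.57, 3.14, 3.14, 3.14, 3.14, 3.14].

### API

Orientations are given as [roll, pitch, yaw] about the fixed x, y, z axes, in that order (R = Rz(yaw) Ry(pitch) Rx(roll)).
In Python, from cell import arm gives the robot as it stands.
- The arm moves only by the shell command python3 -m crank 'ROWS' [FORCE]. ROWS is JSON, a list of rows, each an object with "offset": the shift along the world's x, y, z in m, a list of three; "turn": the turn, a rotation vector about the world's x, y, z in degrees, a list of three; "gripper": the closure, from 0 (fully open) to 1 (shut). In form: [{"offset": [tx, ty, tz], "turn": [ax, ay, az], "gripper": gripper}, ...]. A call has 1 to 12 rows; each row is the pose to reach, as a shift and turn from the pose commanded when the call began; what a row does not reach only later rows make up. A row lasts 1/12 s, in which the tool goes at most 41.7 mm and 7.16 degrees, less where a joint would pass 70% of its speed; a pose out of reach is approached as far as the arm can. A call with a gripper value outside its range is refused whole. The fingers move at their own pace and stop on an object; FORCE is the grip in N (left out, the last holds). Time passes only in rows, so rows that repeat a pose let the fingers close. It gives the time, the measured TCP pose, the force and the opening at its end, in the units of the state.
- arm.read_state(): the state, without advancing time (a new reading comes with each control period).
- arm.grab_frame(name): name is "scene" or "top"; returns the picture (480x640x3 uint8, red, green, blue); there is no depth.
- arm.calibration(name): a dict with "camera_matrix" (3x3 intrinsics, pixels), "distortion" ([k1, k2, p1, p2, k3] as OpenCV has them; the pictures are not rectified), "rvec" (rotation vector, rad) and "tvec" (3), from world to camera coordinates, as OpenCV has them. Camera axes: x right, y down, z forward; pixel columns grow to the right and rows downward; lengths in mm; the calibration is good to about 2 mm. A picture is of the moment at which its call begins. calibration takes no time and is no camera call.
- arm.close_job(): hands the job in, once; it reports no verdict.
Trained networks look in the newest picture that a camera, given by its name, has taken for a name from the list of things; names that differ only in an ending like _2 or _b are one class to them, and where a whole thing is asked for, a point or a joint stands for the part that bears it (a point fixed in the world has none). Each returns a list of dicts, best first, with "conf" (0 to 1); they miss things now and then, are a little off and sometimes report something else, mostly with a low value. They report only what shows in the picture. A call takes as long as a camera call. They do not tell look-alikes from the thing itself.
- arm.trace(camera, thing): "pixels" (480x640 bool, what is visible of it).
- arm.mark_of(camera, thing): "xyz" ([x, y, z] in mm, in the coordinates of the camera as it stood for that picture, good to about 4 mm: a listed point, or the origin of a listed thing).
The state is a dict: "clock": time; "joints": joint angles; "qd": joint speeds; "tau": joint torques, N m; "position": TCP position; "tcp_rot": TCP orientation; "contact_force": force on the tool from outside, world axes, zero at the start; "wrist_torque": the same for the moment, N m; "finger_gap": finger opening in mm.
Only numpy, scipy, OpenCV 4.12 (cv2) and the standard library are available. Lean on these libraries where they do the work, as an engineer would, in place of code of your own. Each camera call takes 0.05 s, during which the arm holds its last target.

### The job

The spent carrier (white grip, empty pockets) is parked in the shaded dock: draw it out along the slot in the dock's cover and stand it in the middle of the green mat. Then slide the loaded carrier (blue grip, orange tubes) in by the same slot and park it fully home in the notch where the spent one was, lying flat and square to the dock. Do not drop or tip the carriers, and do not disturb the other things on the bench; let go of everything at the end.

Things in the scene. Friction and masses are not known exactly. Their poses are not given: they have to be found in the camera images.
- dock: fixed white instrument, shaded dock in front. Origin: centre of the dock's underside; x points into the dock, y left looking in, z up. In this frame, mm: floor slab x -150..150, y -95..95, top z 12; open apron for x below -20; from x -20 to 150 a grey cover, z 52..60, over side walls at y -89, 89 and a back wall at x 138; instrument body x 150..300, y -120..120, 112 high, blue screen on top
- lane_mouth (a point): point on the apron floor, dock frame (-85, -40, 12) mm, in line with the slot's entry, between two thin blue lines: a carrier standing here, its x along the dock's x, is 15 mm before the cover. Axes as the dock
- slot_in (a point): dock frame (-20, -40, 60) mm: slot entry, at the cover's front edge, top side. The slot, 24 mm wide, is cut through the cover for a carrier's neck: the block slides below the cover, the grip stands above. Centre line: from here straight in to slot_turn, across to slot_side, back to the blind notch above bay_end. Axes as the dock
- slot_turn (a point): dock frame (80, -40, 60) mm: first corner of the slot's centre line, on the cover's top; the slot's edges lie 12 mm either side and beyond
- slot_side (a point): dock frame (80, 40, 60) mm: second corner of the slot's centre line, on the cover's top; the slot's edges lie 12 mm either side and beyond
- bay_end (a point): where the centre of a parked carrier's underside belongs: on the dock's floor below the notch, dock frame (45, 40, 12) mm. The slot's blind end is 12 mm nearer the front (x 33). Axes as the dock
- spent: the spent carrier: metal block 100 (x) x 70 (y) mm, 30 mm high with eight empty dark pockets in its top; a neck 14 mm thick rises from its centre to a white grip block 26 x 26 mm, sides along the carrier's x and y, 60 to 104 mm above the underside. About 0.3 kg; same turned half round. Origin: centre of underside, z up. It starts parked in the notch of the dock, nearly square to it
- loaded: the loaded carrier: metal block 100 (x) x 70 (y) mm, 30 mm high with its eight orange tube caps; a neck 14 mm thick rises from its centre to a blue grip block 26 x 26 mm, sides along the carrier's x and y, 60 to 104 mm above the underside. About 0.3 kg; same turned half round. Origin: centre of underside, z up. It starts standing on the bench at the left or right of the dock, at any of many angles
- mat: flat green parking mat, 160 x 160 mm, 2 mm thick, fixed to the bench on the other side of the dock, with a white outline 110 x 80 mm in its middle. Origin: centre of its underside
- jar: bystander: white jar with blue cap, diameter 44 mm, 50 mm high, standing on the left half of the dock's apron beside the lane. Origin: centre of the underside
- amber_bottle: bystander: amber bottle, diameter 56 mm, 130 mm high. Origin: centre of the underside
- wash_bottle: bystander: white bottle with red cap, diameter 60 mm, 170 mm high. Origin: centre of the underside
- tip_box: bystander: clear box with orange lid, 120 (x) x 84 (y) x 60 mm. Origin: centre of the underside
- beaker: bystander: glass beaker, diameter 64 mm, 85 mm high. Origin: centre of the underside
- carton: bystander: open cardboard box, 100 (x) x 140 (y) x 45 mm. Origin: centre of the underside
- tube_rack: bystander: yellow tube rack, 140 (x) x 70 (y) x 52 mm. Origin: centre of the underside
- timer: bystander: red bench timer, 60 (x) x 75 (y) x 25 mm. Origin: centre of the underside
Things that resemble listed ones, but are neither listed nor needed, are in the scene too. What is shaped like the spent but purple is not meant.

How it is judged:
By the outcome, as a careful person would: the job done as asked, in the order asked, and still so for the second after the job is handed in, with the robot touching nothing.
It also fails if it takes over 72 s, if anything falls off the work surface, if the arm or the gripper's body presses on something with over 40 N, if the wrist force passes 120 N, or if a joint passes its speed limit or range.

## Working session

There is one attempt and no reset: what is moved stays moved. The work goes in short steps, Python scripts to look and compute and a shell command to move; the robot and the scene stay as the last step left them, time stands still between calls to the robot, and variables do not carry over. Pictures are saved under pics/ and viewed, and the job is handed in when it is done.

```bash
ls; mkdir -p pics; python3 - <<'E'
from cell import arm
import cv2,numpy as np
s=arm.read_state()
for k,v in s.items(): print(k,np.round(v,3).tolist())
for n in("scene","top"):
    im=arm.grab_frame(n); cv2.imwrite(f"pics/{n}0.png",im[:,:,::-1])
    c=arm.calibration(n); print(n,{k:np.round(v,4).tolist() for k,v in c.items()})
E
```

```text
pics
clock 0.0
joints [-1.013, 0.502, -0.427, 1.551, 0.221, 1.138, -0.21]
qd [0.001, 0.0, -0.0, -0.001, 0.001, -0.001, 0.002]
tau [0.0, -56.661, -5.817, -27.911, -0.069, 0.031, 0.0]
position [188.706, 621.287, 225.671]
tcp_rot [-3.14, -0.0, 2.847]
contact_force [0.371, 0.518, -0.64]
wrist_torque [-0.023, 0.012, -0.002]
finger_gap 91.882
scene {'camera_matrix': [[454.1034, 0.0, 316.3073], [0.0, 454.1034, 236.4671], [0.0, 0.0, 1.0]], 'distortion': [0.0263, 0.0, 0.0, 0.0, 0.0], 'rvec': [2.0038, 1.4815, -0.5429], 'tvec': [-157.7072, -345.2774, 1447.7245]}
top {'camera_matrix': [[547.8344, 0.0, 318.3022], [0.0, 547.8344, 248.9044], [0.0, 0.0, 1.0]], 'distortion': [-0.0029, 0.0, 0.0, 0.0, 0.0], 'rvec': [2.1707, -2.0346, 0.2224], 'tvec': [-32.2821, 522.5907, 1474.9412]}
```

View pics/scene0.png

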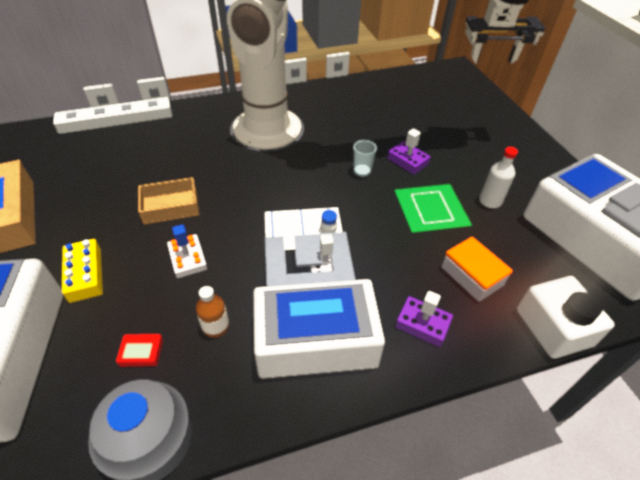

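View pics/top0.png

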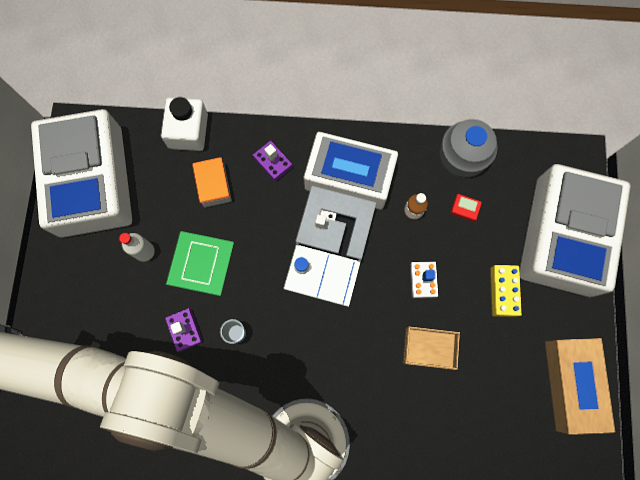

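The scene shows the dock in the middle, top view at about (340,220). The spent carrier's white grip is at (325,217). The loaded carrier stands at (425,280), to the right of the dock, and the mat at (200,263). Two purple look-alikes are at (272,160) and (183,328).

```bash
cat > h.py <<'E'
from cell import arm
import cv2,numpy as np
from scipy.spatial.transform import Rotation as Ro
C={n:{k:np.array(v,float) for k,v in arm.calibration(n).items()} for n in("scene","top")}
def proj(n,P):
    c=C[n];return cv2.projectPoints(np.array(P,float).reshape(-1,1,3),c['rvec'],c['tvec'],c['camera_matrix'],c['distortion'])[0].reshape(-1,2)
def back(n,uv,z):
    c=C[n];u=cv2.undistortPoints(np.array(uv,float).reshape(-1,1,2),c['camera_matrix'],c['distortion']).reshape(-1,2)
    R=cv2.Rodrigues(c['rvec'])[0];o=-R.T@c['tvec'].ravel()
    d=np.c_[u,np.ones(len(u))]@R
    return o+d*((z-o[2])/d[:,2])[:,None]
def toworld(n,p):
    c=C[n];R=cv2.Rodrigues(c['rvec'])[0];return R.T@(np.array(p,float)-c['tvec'].ravel())
E
python3 - <<'E'
from h import *
for n in C: arm.grab_frame(n)
for t in "dock lane_mouth slot_in slot_turn slot_side bay_end spent loaded mat jar".split():
    for n in C:
        print(t,n,[(np.round(toworld(n,d['xyz'])).tolist(),round(d['conf'],2)) for d in arm.mark_of(n,t)][:4])
E
```

```text
dock scene [([546.0, -35.0, -1.0], 0.92)]
dock top [([542.0, -32.0, -0.0], 0.69), ([276.0, -324.0, -2.0], 0.57)]
lane_mouth scene [([452.0, -57.0, 10.0], 0.74), ([544.0, -31.0, 1.0], 0.4)]
lane_mouth top [([592.0, -0.0, 12.0], 0.75)]
slot_in scene [([515.0, -64.0, 63.0], 0.76)]
slot_in top [([509.0, -61.0, 61.0], 0.67)]
slot_turn scene [([613.0, -89.0, 60.0], 0.81), ([472.0, 339.0, -2.0], 0.22)]
slot_turn top [([611.0, -86.0, 64.0], 0.72), ([497.0, 502.0, -1.0], 0.22)]
slot_side scene [([632.0, -11.0, 55.0], 0.64)]
slot_side top [([629.0, -7.0, 54.0], 0.78), ([684.0, -422.0, -2.0], 0.7), ([466.0, -302.0, -4.0], 0.55)]
bay_end scene []
bay_end top []
spent scene [([276.0, 360.0, -1.0], 0.98), ([597.0, 2.0, 13.0], 0.75), ([796.0, 155.0, -0.0], 0.62)]
spent top [([794.0, 158.0, 1.0], 0.86), ([277.0, 360.0, 3.0], 0.67), ([594.0, -2.0, 14.0], 0.47), ([670.0, -269.0, 0.0], 0.44)]
loaded scene [([464.0, -304.0, 1.0], 0.85)]
loaded top [([464.0, -304.0, -3.0], 0.62), ([281.0, 218.0, -2.0], 0.52), ([474.0, 45.0, 17.0], 0.48)]
mat scene [([473.0, 338.0, 1.0], 0.82), ([710.0, 325.0, 5.0], 0.72)]
mat top [([474.0, 340.0, 0.0], 0.73)]
jar scene [([483.0, 47.0, 17.0], 0.84), ([446.0, -533.0, 1.0], 0.56), ([672.0, -268.0, 3.0], 0.26)]
jar top [([475.0, 45.0, 16.0], 0.73)]
```

```bash
python3 - <<'E'
import cv2
t=cv2.imread('pics/top0.png');s=cv2.imread('pics/scene0.png')
cv2.imwrite('pics/c1.png',cv2.resize(t[120:320,270:450],None,fx=3,fy=3,interpolation=cv2.INTER_CUBIC)[:600])
cv2.imwrite('pics/c2.png',cv2.resize(s[190:390,150:400],None,fx=3,fy=3,interpolation=cv2.INTER_CUBIC))
E
```

```text
(no output)
```

View pics/c1.png

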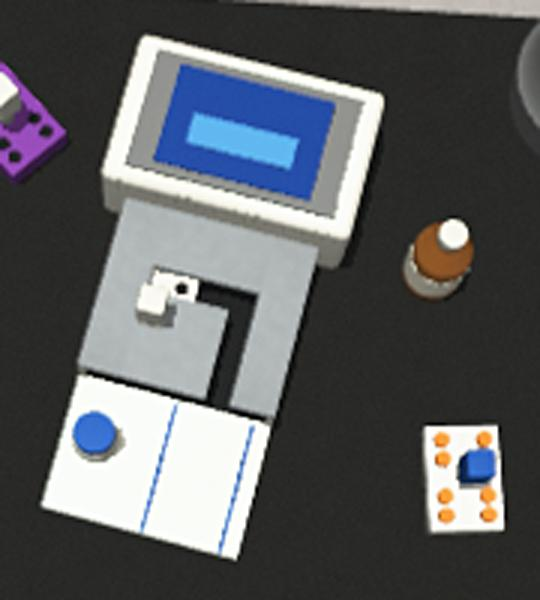

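View pics/c2.png

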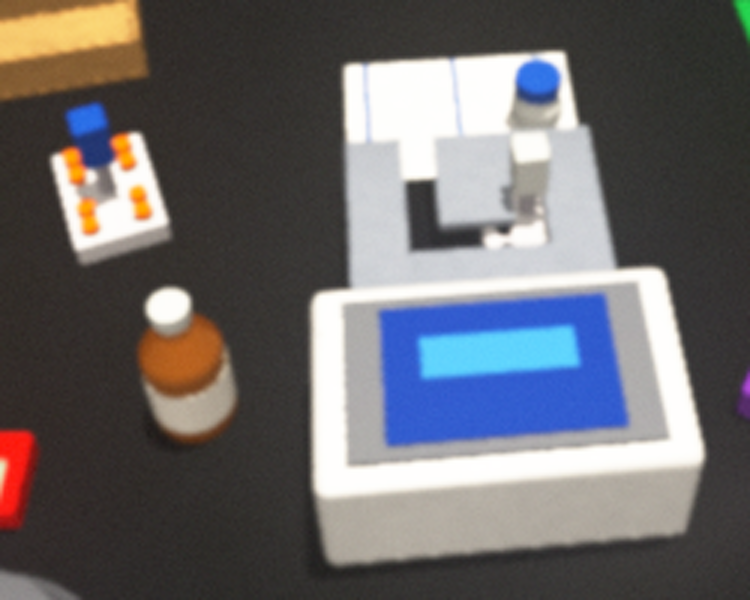

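```bash
cat > fit.py <<'E'
from h import *
from scipy.optimize import least_squares
top=[((43,507),(-150,95,12)),((237,558),(-150,-95,12)),((258,293),(92,-52,60)),((208,398),(-20,-28,60)),((233,404),(-20,-52,60)),((228,310),(68,-28,60)),((153,266),(92,52,60)),((272,418),(-20,-95,60)),((79,368),(-20,95,60))]
sc=[((565,52),(-150,95,12)),((345,64),(-150,-95,12)),((400,141),(-20,-52,60)),((409,249),(92,-52,60)),((549,243),(92,52,60)),((437,138),(-20,-28,60)),((437,224),(68,-28,60)),((346,143),(-20,-95,60)),((588,127),(-20,95,60))]
T=(np.array([a for a,_ in top])+.5)/3-.5+[270,120];S=(np.array([a for a,_ in sc])+.5)/3-.5+[150,190]
def W(p,L):
    c,s=np.cos(p[2]),np.sin(p[2]);L=np.array(L,float);return np.c_[p[0]+c*L[:,0]-s*L[:,1],p[1]+s*L[:,0]+c*L[:,1],L[:,2]]
def res(p,which='both'):
    r=[]
    if which!='scene': r.append(proj('top',W(p,[b for _,b in top]))-T)
    if which!='top': r.append(proj('scene',W(p,[b for _,b in sc]))-S)
    return np.vstack(r).ravel()
if __name__=='__main__':
  for w in('both','top','scene'):
    o=least_squares(res,[545,-33,-.2],args=(w,),x_scale=[1,1,.01],loss='soft_l1')
    print(w,np.round(o.x,4),np.degrees(o.x[2])); print(np.round(res(o.x,w).reshape(-1,2),1).tolist())
  p=o.x
  pts={'lane':(-85,-40,12),'in':(-20,-40,60),'turn':(80,-40,60),'side':(80,40,60),'bay':(45,40,12)}
  print({k:np.round(W(p,[v])[0],1).tolist() for k,v in pts.items()})
E
python3 fit.py
```

```text
both [ 5.413981e+02 -3.060840e+01 -2.020000e-01] -11.575194526618086
[[-0.2, -0.5], [-0.0, 0.1], [0.7, 0.0], [-1.0, 0.2], [-1.0, 0.4], [0.4, 0.1], [0.2, -0.3], [1.0, -0.3], [-0.4, -1.1], [-1.0, 0.4], [0.0, 0.8], [0.3, -1.1], [0.0, 1.1], [0.6, -0.3], [-1.8, -0.8], [0.9, -0.0], [-0.2, -0.6], [-0.3, -0.4]]
top [ 5.408857e+02 -3.056740e+01 -1.930000e-01] -11.059783251329009
[[0.1, 0.0], [0.5, 0.1], [0.5, -0.0], [-0.9, 0.3], [-0.9, 0.4], [0.2, 0.1], [-0.1, -0.1], [1.1, -0.4], [-0.5, -0.7]]
scene [ 5.418927e+02 -3.063420e+01 -2.106000e-01] -12.065217294568926
[[-0.4, 0.7], [0.6, 0.6], [0.4, -1.1], [-0.3, 1.1], [0.4, 0.1], [-1.7, -0.7], [0.7, 0.1], [-0.1, -0.7], [-0.2, -0.0]]
{'lane': [450.4, -52.0, 12.0], 'in': [514.0, -65.6, 60.0], 'turn': [611.8, -86.5, 60.0], 'side': [628.5, -8.2, 60.0], 'bay': [594.3, -0.9, 12.0]}
```

```bash
cat > refine.py <<'E'
from fit import *
from scipy.ndimage import map_coordinates
import sys
IM={}
for n in C:
    IM[n]=np.mean([arm.grab_frame(n).astype(float) for _ in range(4)],0)
    cv2.imwrite(f'pics/avg_{n}.png',IM[n][:,:,::-1].round().astype(np.uint8))
    R=cv2.Rodrigues(C[n]['rvec'])[0];print(n,'cam at',(-R.T@C[n]['tvec'].ravel()).round())
edges=[((-150,95,12),(-150,-95,12)),((-150,-95,12),(-25,-95,12)),((-150,95,12),(-25,95,12)),
((-20,95,60),(150,95,60)),((-20,-95,60),(150,-95,60)),((-20,-95,60),(-20,-52,60)),((-20,95,60),(-20,-28,60)),
((-20,-52,60),(92,-52,60)),((92,-52,60),(92,20,60)),((-20,-28,60),(68,-28,60)),((68,-28,60),(68,20,60))]
def refine(p,rad):
    for it in range(12):
        r=[];J=[]
        for n in C:
            for ei,(a,b) in enumerate(edges):
                a=np.array(a,float);b=np.array(b,float)
                t=np.linspace(.08,.92,30)[:,None];L=a+(b-a)*t
                def f(p): return proj(n,W(p,L))
                q=f(p);d=q[-1]-q[0];d/=np.hypot(*d);nn=np.array([-d[1],d[0]])
                s=np.arange(-rad,rad+.01,.25)
                xy=q[:,None]+s[None,:,None]*nn
                pr=sum(map_coordinates(IM[n][:,:,k],[xy[...,1],xy[...,0]],order=1) for k in range(3))/3
                g=np.abs(np.gradient(pr.mean(0),.25)) # along-edge average
                k=g.argmax()
                if 0<k<len(s)-1 and g[k]>8:
                    off=s[k]+.125*(g[k-1]-g[k+1])/(g[k-1]-2*g[k]+g[k+1]) if g[k-1]-2*g[k]+g[k+1]!=0 else s[k]
                    pm=q.mean(0)
                    jj=[];
                    for i,h in enumerate((1,1,.01)):
                        pp=p.copy();pp[i]+=h
                        dq=(f(pp)-q)@nn/h; jj.append(dq)
                    # halves: use two points for yaw lever
                    for half in (slice(0,15),slice(15,30)):
                        g2=np.abs(np.gradient(pr[half].mean(0),.25));k2=g2.argmax()
                        if g2[k2]<8: continue
                        r.append((s[k2],n,ei));J.append([j[half].mean() for j in jj])
        rr=np.array([x[0] for x in r]);J=np.array(J);w=1/(1+(rr/.7)**2)
        dp=np.linalg.lstsq(J*w[:,None]**.5,rr*w**.5,rcond=None)[0];p=p+dp
        rad=max(2,rad*.8)
    return p,r
if __name__=='__main__':
  p,r=refine(np.array([541.4,-30.6,-.202]),4)
  print(np.round(p,4),np.degrees(p[2]))
  for x in r: print(x[1][0],x[2],round(x[0],2),end='; ')
  for n,(x0,y0) in {'top':(270,120),'scene':(230,190)}.items():
    im=cv2.resize(IM[n][:,:,::-1].astype(np.uint8)[y0:y0+200,x0:x0+150],None,fx=3,fy=3,interpolation=cv2.INTER_CUBIC) if 0 else cv2.resize(IM[n][:,:,::-1].round().astype(np.uint8)[y0+10:y0+195,x0-5:x0+145],None,fx=3.2,fy=3.2,interpolation=cv2.INTER_CUBIC)
    for a,b in edges:
        q=proj(n,W(p,[a,b]));q=((q+.5-[x0-5,y0+10])*3.2-.5).round().astype(int)
        cv2.line(im,tuple(map(int,q[0])),tuple(map(int,q[1])),(0,0,255),1)
    cv2.imwrite(f'pics/ov_{n}.png',im)
E
python3 refine.py
```

```text
scene cam at [1207. -229.  855.]
top cam at [ 194.  -19. 1553.]
[ 5.410751e+02 -2.990520e+01 -2.037000e-01] -11.67390269526538
s 0 0.75; s 0 0.75; s 1 1.0; s 1 1.25; s 2 -0.75; s 2 -0.75; s 3 -0.25; s 3 -0.25; s 4 0.75; s 4 0.75; s 5 0.75; s 5 0.75; s 7 2.0; s 7 0.0; s 8 -0.25; s 8 -0.75; s 9 -0.25; s 9 0.75; s 10 0.75; s 10 0.5; t 0 0.5; t 0 0.5; t 1 0.0; t 1 0.0; t 2 -0.25; t 2 -0.5; t 3 -0.25; t 3 -0.25; t 4 0.0; t 4 0.0; t 7 0.0; t 7 -0.25; t 8 -0.25; t 8 0.0; t 9 0.0; t 9 0.0; t 10 0.5; t 10 0.75;
```

View pics/ov_top.png

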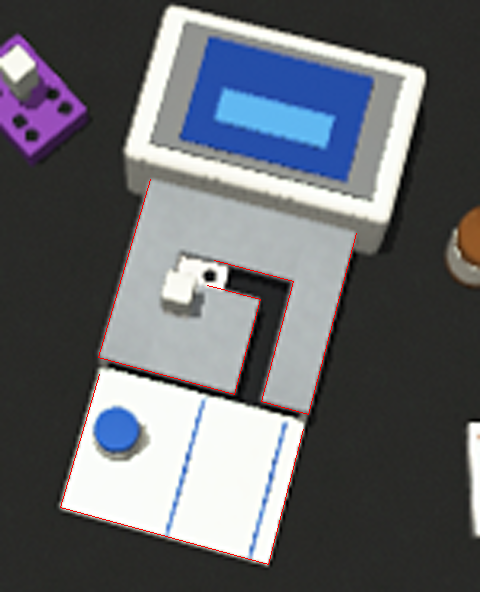

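View pics/ov_scene.png

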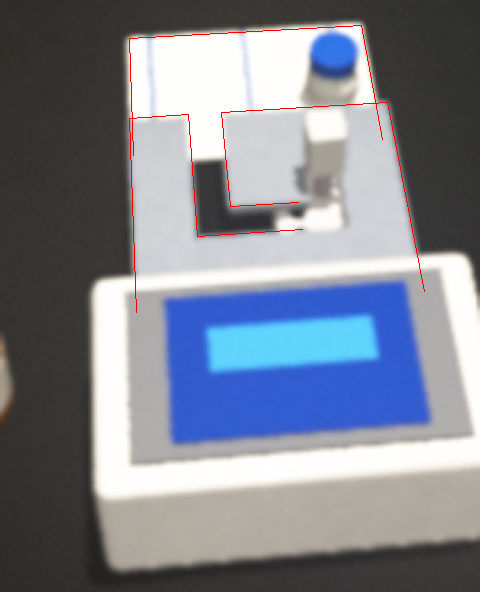

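The dock overlay fits to about 1 px, roughly 2–3 mm, in both views. Next I'll measure the grips, the loaded carrier's angle, the mat and the bystanders.

```bash
cat > meas.py <<'E'
from h import *
def crop(n,img,ctr,half,f,name):
    x,y=map(int,ctr);c=img[y-half:y+half,x-half:x+half];cv2.imwrite(name,cv2.resize(c,None,fx=f,fy=f,interpolation=cv2.INTER_CUBIC))
def hsv(n): return cv2.cvtColor(cv2.imread(f'pics/avg_{n}.png'),cv2.COLOR_BGR2HSV)
def big(m):
    k,l,s,c=cv2.connectedComponentsWithStats(m.astype(np.uint8));i=1+s[1:,4].argmax();return l==i
if __name__=='__main__':
  for n in C:
    H=hsv(n);m=big((H[...,0]>45)&(H[...,0]<75)&(H[...,1]>120)&(H[...,2]>70))
    m=cv2.morphologyEx(m.astype(np.uint8),cv2.MORPH_CLOSE,np.ones((9,9)))
    cn=max(cv2.findContours(m,cv2.RETR_EXTERNAL,cv2.CHAIN_APPROX_NONE)[0],key=cv2.contourArea)
    w=back(n,cn.reshape(-1,2),2)[:,:2].astype(np.float32);r=cv2.minAreaRect(w);print('mat',n,np.round(r[0],1),np.round(r[1],1),r[2])
    # white outline
    box=cv2.erode(m,np.ones((5,5)))>0;wm=box&(H[...,1]<130)&(H[...,2]>120)
    yx=np.argwhere(wm);w=back(n,yx[:,::-1],2)[:,:2].astype(np.float32);r=cv2.minAreaRect(w);print('outline',n,np.round(r[0],1),np.round(r[1],1),r[2],len(yx))
    # blue grip of loaded
    u,v=proj(n,[464,-304,90])[0];mm=np.zeros(H.shape[:2],bool);mm[int(v)-25:int(v)+25,int(u)-25:int(u)+25]=1
    b=big((H[...,0]>95)&(H[...,0]<130)&(H[...,1]>120)&(H[...,2]>60)&mm);print('bluegrip',n,b.sum(),np.argwhere(b).mean(0)[::-1], np.argwhere(b).min(0)[::-1],np.argwhere(b).max(0)[::-1])
    im=cv2.imread(f'pics/avg_{n}.png')
    crop(n,im,(u,v),28,10,f'pics/load_{n}.png')
    u,v=proj(n,[595,-1,116])[0];crop(n,im,(u,v),28,10,f'pics/spent_{n}.png');print(n,'crop origins',u,v,proj(n,[464,-304,90])[0])
E
python3 meas.py
python3 - <<'E'
import cv2,numpy as np
cv2.imwrite('pics/four.png',np.vstack([np.hstack([cv2.resize(cv2.imread(f'pics/{t}_{n}.png'),(300,300)) for n in('top','scene')]) for t in('load','spent')]))
E
```

```text
mat scene [472.5 340.6] [166.7 168.7] 82.12211608886719
outline scene [529.9 377. ] [3.7 0. ] 151.18739318847656 2
bluegrip scene 230 [179.5826087  233.33043478] [172 224] [186 244]
scene crop origins 326.25003446899916 238.44983593105854 [179.76344866 232.97134227]
mat top [473.3 340.9] [161.6 162.7] 81.85032653808594Traceback (most recent call last):
  File "meas.py", line 15, in <module>
    yx=np.argwhere(wm);w=back(n,yx[:,::-1],2)[:,:2].astype(np.float32);r=cv2.minAreaRect(w);print('outline',n,np.round(r[0],1),np.round(r[1],1),r[2],len(yx))
                         ~~~~^^^^^^^^^^^^^^^^
  File "h.py", line 8, in back
    c=C[n];u=cv2.undistortPoints(np.array(uv,float).reshape(-1,1,2),c['camera_matrix'],c['distortion']).reshape(-1,2)
             ~~~~~~~~~~~~~~~~~~~^^^^^^^^^^^^^^^^^^^^^^^^^^^^^^^^^^^^^^^^^^^^^^^^^^^^^^^^^^^^^^^^^^^^^^^
cv2.error: OpenCV(4.12.0) /io/opencv/modules/calib3d/src/undistort.dispatch.cpp:347: error: (-215:Assertion failed) CV_IS_MAT(_src) && CV_IS_MAT(_dst) && (_src->rows == 1 || _src->cols == 1) && (_dst->rows == 1 || _dst->cols == 1) && _src->cols + _src->rows - 1 == _dst->rows + _dst->cols - 1 && (CV_MAT_TYPE(_src->type) == CV_32FC2 || CV_MAT_TYPE(_src->type) == CV_64FC2) && (CV_MAT_TYPE(_dst->type) == CV_32FC2 || CV_MAT_TYPE(_dst->type) == CV_64FC2) in function 'cvUndistortPointsInternal'

[ WARN:0@0.034] global loadsave.cpp:275 findDecoder imread_('pics/load_top.png'): can't open/read file: check file path/integrity
Traceback (most recent call last):
cv2.error: OpenCV(4.12.0) /io/opencv/modules/imgproc/src/resize.cpp:4208: error: (-215:Assertion failed) !ssize.empty() in function 'resize'
```

```bash
sed -i 's/wm=box&.*$/G=cv2.imread(f"pics\/avg_{n}.png").astype(int);wm=box\&(G[...,0]>110)/' meas.py; sed -i 's/    yx=np.argwhere(wm);w=/    yx=np.argwhere(wm);print(len(yx));yx=yx if len(yx) else np.array([[0,0]]);w=/' meas.py
python3 meas.py
python3 - <<'E'
import cv2,numpy as np
cv2.imwrite('pics/four.png',np.vstack([np.hstack([cv2.resize(cv2.imread(f'pics/{t}_{n}.png'),(300,300)) for n in('top','scene')]) for t in('load','spent')]))
E
```

```text
mat scene [472.5 340.6] [166.7 168.7] 82.12211608886719
7
outline scene [472.3 341.7] [140.5   9.7] 31.56527328491211 7
bluegrip scene 230 [179.5826087  233.33043478] [172 224] [186 244]
scene crop origins 326.25003446899916 238.44983593105854 [179.76344866 232.97134227]
mat top [473.3 340.9] [161.6 162.7] 81.85032653808594
0
outline top [1290.1 1080.6] [0. 0.] 0.0 1
bluegrip top 118 [428.5        275.05932203] [423 270] [434 280]
top crop origins 320.9618678917777 218.69666683938033 [429.53972162 274.86299625]
```

View pics/four.png

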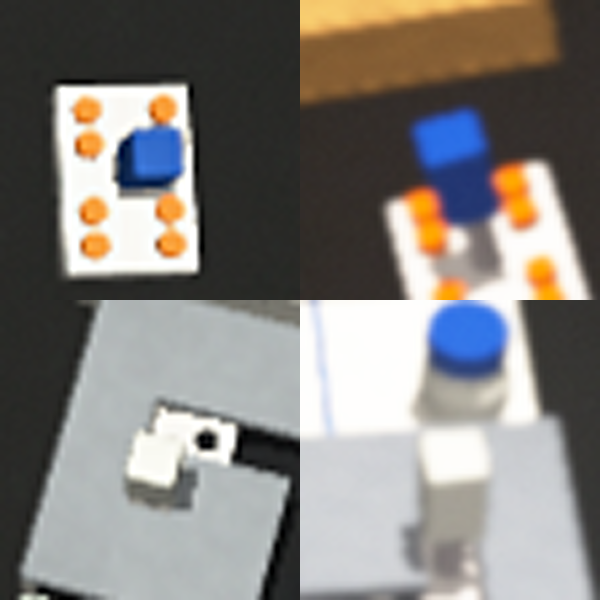

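```bash
python3 - <<'E'
from h import *
from scipy.optimize import least_squares
from itertools import permutations
f=300/56
def px(l,o): return (np.array(l,float)+.5)/f-.5+np.array(o)
def W(p,L):
    c,s=np.cos(p[2]),np.sin(p[2]);L=np.array(L,float);return np.c_[p[0]+c*L[:,0]-s*L[:,1],p[1]+s*L[:,0]+c*L[:,1],L[:,2]]
# order in top img: UL(+x,+y) UR(+x,-y) LR(-x,-y) LL(-x,+y)
g=lambda z,a=13,b=13:[(a,b,z),(a,-b,z),(-a,-b,z),(-a,b,z)]
# scene: image up=-x, image right=+y : UL(-x,-y) UR(-x,+y) LR(+x,+y) LL(+x,-y)
gs=lambda z,a=13,b=13:[(-a,-b,z),(-a,b,z),(a,b,z),(a,-b,z)]
def fit(obs,p0):
    r=lambda p:np.concatenate([(proj(n,W(p,L))-q).ravel() for n,L,q in obs])
    o=least_squares(r,p0,x_scale=[1,1,.01],loss='soft_l1');return o.x,np.round(r(o.x).reshape(-1,2),1).tolist()
lt=px([(136,130),(181,125),(183,172),(140,177)],(401,246)); lb=px([(55,86),(187,84),(198,272),(67,276)],(401,246))
ls=px([(112,133),(175,109),(187,148),(124,164)],(151,204))
st=px([(135,133),(186,138),(177,189),(127,182)],(292,190)); ss=px([(120,130),(187,129),(190,182),(125,184)],(298,210))
for nm,ob,p0 in [('load grip',[('top',g(104),lt),('scene',gs(104),ls)],[464,-304,0]),('load block',[('top',g(30,50,35),lb)],[464,-304,0]),
 ('load all',[('top',g(104),lt),('scene',gs(104),ls),('top',g(30,50,35),lb)],[464,-304,0]),
 ('spent',[('top',g(116),st),('scene',gs(116),ss)],[594,-1,-.2]),('spent top',[('top',g(116),st)],[594,-1,-.2]),('spent sc',[('scene',gs(116),ss)],[594,-1,-.2])]:
    p,r=fit(ob,p0);print(nm,np.round(p[:2],1),np.degrees(p[2]).round(1),r)
d=[541.1,-29.9,-.2037]
for k,v in {'lane':(-85,-40,12),'out':(-92,-40,12),'in':(-20,-40,60),'turn':(80,-40,60),'side':(80,40,60),'bay':(45,40,12)}.items(): print(k,np.round(W(d,[v])[0],1))
def line(n,a,b,z):pass
t=back('top',[(188,243),(215,250),(209,283),(181,276)],2);print('outline',t.mean(0).round(1),np.round(t,0).tolist())
E
python3 - <<'E'
import cv2
t=cv2.imread('pics/avg_top.png');cv2.imwrite('pics/mat.png',cv2.resize(t[225:305,160:240],None,fx=7,fy=7,interpolation=cv2.INTER_CUBIC))
E
```

```text
load grip [ 465. -304.] 7.0 [[-0.7, -0.7], [0.5, -0.4], [1.2, 0.4], [-0.5, 0.0], [-0.2, -1.6], [-0.3, -0.5], [0.3, 0.1], [0.2, 0.6]]
load block [ 462.4 -301.1] 4.9 [[-0.0, 0.1], [-0.0, 0.0], [0.3, 0.0], [-0.3, -0.2]]
load all [ 464.  -303.2] 5.2 [[-0.9, -0.5], [0.4, 0.1], [0.7, 0.9], [-0.9, 0.3], [0.3, -2.1], [0.2, -0.8], [0.4, -0.1], [0.3, 0.1], [0.6, -0.3], [0.6, -0.6], [1.2, -0.6], [0.6, -0.6]]
spent [ 5.943e+02 -4.000e-01] -10.4 [[0.5, -1.1], [0.2, 0.2], [-0.4, -0.3], [-0.4, -1.3], [-0.3, 0.4], [-1.0, -0.4], [0.1, -1.4], [0.3, -0.8]]
spent top [592.6  -0.6] -4.6 [[-0.1, -0.1], [-0.1, 0.3], [0.2, -0.1], [0.0, -0.1]]
spent sc [ 5.96e+02 -5.00e-01] -14.9 [[0.3, 0.5], [-0.3, 0.5], [-0.1, -0.4], [0.0, -0.5]]
lane [449.8 -51.9  12. ]
out [442.9 -50.5  12. ]
in [513.4 -65.   60. ]
turn [611.4 -85.3  60. ]
side [627.5  -6.9  60. ]
bay [5.933e+02 2.000e-01 1.200e+01]
outline [472.1 345.1   2. ] [[529.0, 381.0, 2.0], [513.0, 301.0, 2.0], [416.0, 308.0, 2.0], [431.0, 390.0, 2.0]]
```

View pics/mat.png

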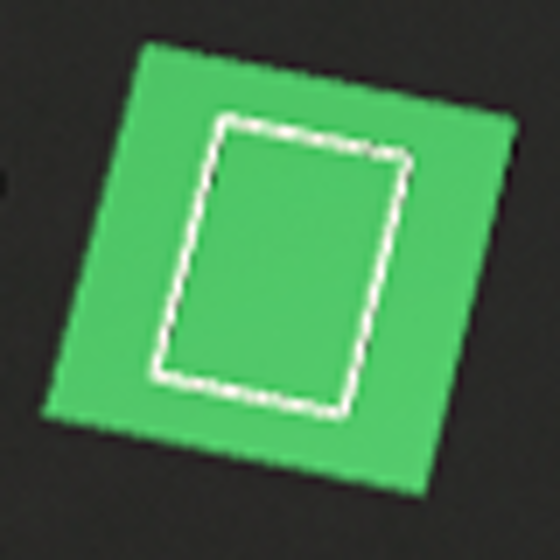

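Choice of target:
- Candidates for the spent carrier are the white grip in the dock at top (325,217), and the purple ones at (272,160) and (183,328). I take the dock one: the crop shows a white block with a dark pocket.
- Candidates for the loaded carrier are (425,280), with blue grip and orange caps, and the yellow rack at (507,290). I take (425,280).

First I'll approach at carry height.

```bash
python3 -m crank '[{"offset":[0.008,-0.012,0],"turn":[0,0,0],"gripper":0},{"offset":[0.024,-0.036,0],"turn":[0,0,0],"gripper":0},{"offset":[0.044,-0.066,0],"turn":[0,0,1],"gripper":0},{"offset":[0.064,-0.096,0],"turn":[0,0,2],"gripper":0},{"offset":[0.084,-0.127,0],"turn":[0,0,3],"gripper":0},{"offset":[0.104,-0.158,0],"turn":[0,0,4],"gripper":0},{"offset":[0.124,-0.189,0],"turn":[0,0,5.2],"gripper":0},{"offset":[0.144,-0.220,0],"turn":[0,0,5.2],"gripper":0},{"offset":[0.164,-0.250,0],"turn":[0,0,5.2],"gripper":0},{"offset":[0.184,-0.280,0],"turn":[0,0,5.2],"gripper":0},{"offset":[0.204,-0.310,0],"turn":[0,0,5.2],"gripper":0},{"offset":[0.224,-0.340,0],"turn":[0,0,5.2],"gripper":0}]'; python3 -c "
from cell import arm;print(arm.read_state())"
```

```text
clock: 2.6
position: [413.6, 279.2, 227.0]
tcp_rot: [3.142, 0.001, 2.937]
contact_force: [0.4, -0.4, -0.0]
finger_gap: 91.8
{'clock': 2.6, 'joints': array([-0.37193157,  0.21415372, -0.31367291,  1.92588077,  0.07798492,
        1.01263081,  0.64575453]), 'qd': array([ 0.62428904, -0.04974406,  0.28181102,  0.03937483, -0.08791391,
       -0.02047121,  0.93205025]), 'tau': array([-3.29069540e+00, -3.96910107e+01, -2.59477504e+00, -2.58517170e+01,
        3.79238231e-02,  3.09427036e-01, -1.24572281e+00]), 'position': array([413.58743998, 279.18272481, 227.01744131]), 'tcp_rot': array([3.14156796e+00, 6.78559343e-04, 2.93677021e+00]), 'contact_force': array([ 0.40152468, -0.41737523, -0.046399  ]), 'wrist_torque': array([ 0.02574944, -0.12206852,  0.0372674 ]), 'finger_gap': 91.75372541348555}
```

```bash
python3 -m crank '[{"offset":[0.020,-0.030,0],"turn":[0,0,0],"gripper":0},{"offset":[0.040,-0.060,0],"turn":[0,0,0],"gripper":0},{"offset":[0.060,-0.092,0],"turn":[0,0,0],"gripper":0},{"offset":[0.080,-0.124,0],"turn":[0,0,0],"gripper":0},{"offset":[0.100,-0.156,0],"turn":[0,0,0],"gripper":0},{"offset":[0.120,-0.187,0],"turn":[0,0,0],"gripper":0},{"offset":[0.139,-0.217,-0.015],"turn":[0,0,0],"gripper":0},{"offset":[0.156,-0.243,-0.030],"turn":[0,0,0],"gripper":0},{"offset":[0.169,-0.263,-0.045],"turn":[0,0,0],"gripper":0},{"offset":[0.177,-0.276,-0.060],"turn":[0,0,0],"gripper":0},{"offset":[0.181,-0.282,-0.070],"turn":[0,0,0],"gripper":0},{"offset":[0.1812,-0.2824,-0.078],"turn":[0,0,0],"gripper":0}]'; cat > look.py <<'E'
import sys
from h import *
tag=sys.argv[1];P=np.array(eval(sys.argv[2]),float);h=int(sys.argv[3]) if len(sys.argv)>3 else 50
s=arm.read_state();print(round(s['clock'],2),s['position'].round(1),np.degrees(s['tcp_rot']).round(2),s['contact_force'].round(1),s['joints'].round(2),round(s['finger_gap'],1))
o=[]
for n in C:
    im=arm.grab_frame(n)[:,:,::-1];cv2.imwrite(f'pics/{tag}_{n}.png',im)
    u,v=proj(n,P)[0].astype(int);u=min(max(u,h),640-h);v=min(max(v,h),480-h)
    o.append(cv2.resize(im[v-h:v+h,u-h:u+h],(390,390),interpolation=cv2.INTER_CUBIC));print(n,'origin',u-h,v-h,'scale',390/2/h)
cv2.imwrite(f'pics/{tag}.png',np.hstack(o))
E
python3 look.py a1 [594,0,100]
```

```text
clock: 3.6
position: [593.6, -3.2, 147.5]
tcp_rot: [-3.141, -0.001, 2.934]
contact_force: [0.3, 1.0, -0.5]
finger_gap: 91.7
3.6 [593.6  -3.2 147.5] [-1.7994e+02 -6.0000e-02  1.6811e+02] [ 0.3  1.  -0.5] [ 0.05  0.46 -0.12  1.77  0.07  0.91  1.27] 91.7
scene origin 276 192 scale 3.9
top origin 270 170 scale 3.9
```

View pics/a1.png

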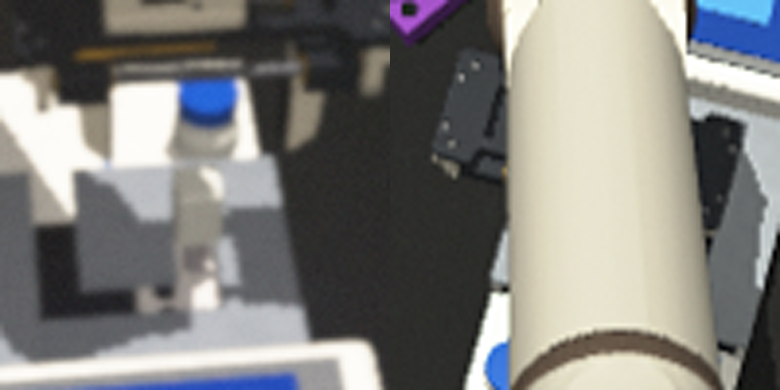

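The fingers straddle the white grip (scene crop, about (200,200)). I'll descend and close gently.

```bash
python3 -m crank '[{"offset":[0,0,-0.015],"turn":[0,0,0],"gripper":0},{"offset":[0,0,-0.035],"turn":[0,0,0],"gripper":0},{"offset":[0,0,-0.055],"turn":[0,0,0],"gripper":0},{"offset":[0,0,-0.068],"turn":[0,0,0],"gripper":0.3},{"offset":[0,0,-0.073],"turn":[0,0,0],"gripper":0.5},{"offset":[0,0,-0.073],"turn":[0,0,0],"gripper":0.6},{"offset":[0,0,-0.073],"turn":[0,0,0],"gripper":0.65},{"offset":[0,0,-0.073],"turn":[0,0,0],"gripper":0.7},{"offset":[0,0,-0.073],"turn":[0,0,0],"gripper":0.8},{"offset":[0,0,-0.073],"turn":[0,0,0],"gripper":1},{"offset":[0,0,-0.073],"turn":[0,0,0],"gripper":1},{"offset":[0,0,-0.073],"turn":[0,0,0],"gripper":1}]' 25; python3 look.py a2 [594,0,100]
```

```text
clock: 4.7
position: [594.3, -0.5, 76.1]
tcp_rot: [3.141, 0.001, 2.937]
contact_force: [-0.2, -0.3, -0.7]
finger_gap: 36.3
4.7 [ 5.943e+02 -5.000e-01  7.610e+01] [1.7999e+02 4.0000e-02 1.6830e+02] [-0.2 -0.3 -0.7] [ 0.04  0.55 -0.11  1.81  0.08  0.78  1.25] 36.3
scene origin 276 192 scale 3.9
top origin 270 170 scale 3.9
```

View pics/a2.png

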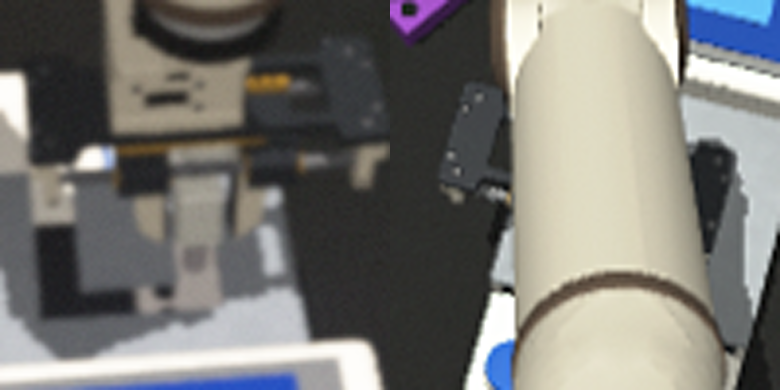

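Still closing: the gap is 36 mm and the grip is 26 mm. I'll keep closing.

```bash
python3 -m crank '[{"offset":[0,0,0],"turn":[0,0,0],"gripper":1},{"offset":[0,0,0],"turn":[0,0,0],"gripper":1},{"offset":[0,0,0],"turn":[0,0,0],"gripper":1},{"offset":[0,0,0],"turn":[0,0,0],"gripper":1},{"offset":[0,0,0],"turn":[0,0,0],"gripper":1},{"offset":[0,0,0],"turn":[0,0,0],"gripper":1}]' 30
```

```text
clock: 5.3
position: [594.0, -0.7, 75.8]
tcp_rot: [-3.141, -0.0, 2.937]
contact_force: [-0.6, -1.4, 1.3]
finger_gap: 26.2
```

Gripped at 26.2 mm. I'll lift 2 mm and move 34 mm along dock +x.

```bash
python3 -m crank '[{"offset":[0,0,0.001],"turn":[0,0,0],"gripper":1},{"offset":[0,0,0.0025],"turn":[0,0,0],"gripper":1},{"offset":[0.004,-0.0008,0.003],"turn":[0,0,0],"gripper":1},{"offset":[0.010,-0.0021,0.003],"turn":[0,0,0],"gripper":1},{"offset":[0.017,-0.0035,0.003],"turn":[0,0,0],"gripper":1},{"offset":[0.024,-0.005,0.003],"turn":[0,0,0],"gripper":1},{"offset":[0.030,-0.0062,0.003],"turn":[0,0,0],"gripper":1},{"offset":[0.0333,-0.0069,0.003],"turn":[0,0,0],"gripper":1},{"offset":[0.0333,-0.0069,0.003],"turn":[0,0,0],"gripper":1}]'; python3 look.py a3 [610,-20,80] 60
```

```text
clock: 6.05
position: [628.4, -7.7, 78.6]
tcp_rot: [3.142, 0.001, 2.937]
contact_force: [-0.7, 1.0, -3.4]
finger_gap: 25.9
6.05 [628.4  -7.7  78.6] [1.8000e+02 4.0000e-02 1.6828e+02] [-0.7  1.  -3.4] [ 0.05  0.6  -0.11  1.72  0.08  0.82  1.27] 25.9
scene origin 259 196 scale 3.25
top origin 268 157 scale 3.25
```

View pics/a3.png

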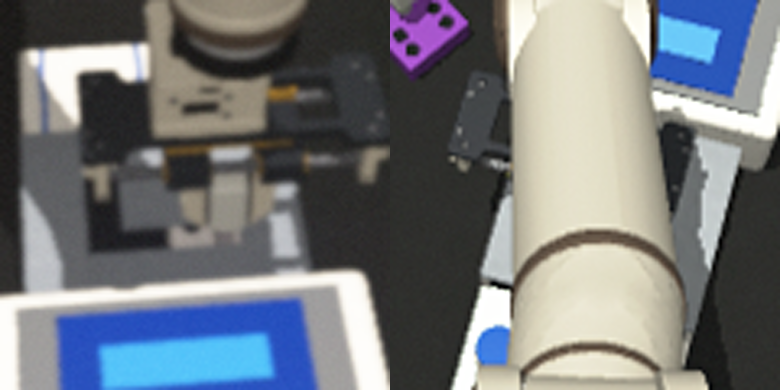

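The force is weight only (−3.4 N), so it moves freely. Next is the traverse, −80 mm along dock y.

```bash
python3 -m crank '[{"offset":[-0.0008,-0.004,0],"turn":[0,0,0],"gripper":1},{"offset":[-0.0023,-0.011,0],"turn":[0,0,0],"gripper":1},{"offset":[-0.0041,-0.020,0],"turn":[0,0,0],"gripper":1},{"offset":[-0.0062,-0.030,0],"turn":[0,0,0],"gripper":1},{"offset":[-0.0083,-0.040,0],"turn":[0,0,0],"gripper":1},{"offset":[-0.0103,-0.050,0],"turn":[0,0,0],"gripper":1},{"offset":[-0.0124,-0.060,0],"turn":[0,0,0],"gripper":1},{"offset":[-0.0143,-0.069,0],"turn":[0,0,0],"gripper":1},{"offset":[-0.0156,-0.0755,0],"turn":[0,0,0],"gripper":1},{"offset":[-0.0161,-0.078,0],"turn":[0,0,0],"gripper":1},{"offset":[-0.0161,-0.078,0],"turn":[0,0,0],"gripper":1}]'
```

```text
clock: 7.07
position: [611.0, -86.5, 78.7]
tcp_rot: [-3.141, -0.0, 2.936]
contact_force: [0.7, 0.3, -3.9]
finger_gap: 25.9
```

```bash
python3 look.py a4 [600,-70,80] 60
```

```text
7.07 [611.  -86.5  78.7] [-179.98   -0.    168.23] [ 0.7  0.3 -3.9] [ 0.17  0.58 -0.1   1.75  0.08  0.81  1.4 ] 25.9
scene origin 236 197 scale 3.25
top origin 285 162 scale 3.25
```

View pics/a4.png

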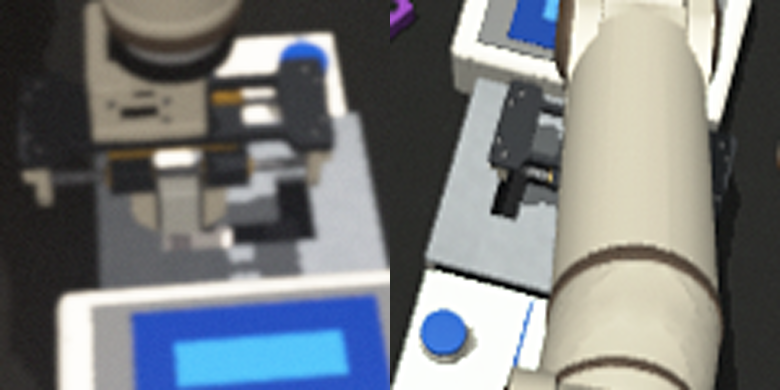

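```bash
python3 -m crank '[{"offset":[-0.0049,0.001,0],"turn":[0,0,0],"gripper":1},{"offset":[-0.0147,0.003,0],"turn":[0,0,0],"gripper":1},{"offset":[-0.0294,0.0061,0],"turn":[0,0,0],"gripper":1},{"offset":[-0.045,0.0093,0],"turn":[0,0,0],"gripper":1},{"offset":[-0.0617,0.0127,0],"turn":[0,0,0],"gripper":1},{"offset":[-0.0783,0.0162,0],"turn":[0,0,0],"gripper":1},{"offset":[-0.095,0.0196,0],"turn":[0,0,0],"gripper":1},{"offset":[-0.1116,0.0231,0],"turn":[0,0,0],"gripper":1},{"offset":[-0.1273,0.0263,0],"turn":[0,0,0],"gripper":1},{"offset":[-0.142,0.0293,0],"turn":[0,0,0],"gripper":1},{"offset":[-0.1567,0.0324,0],"turn":[0,0,0],"gripper":1},{"offset":[-0.1665,0.0344,0],"turn":[0,0,0],"gripper":1}]'; python3 look.py a5 [450,-50,60] 60
```

```text
clock: 8.17
position: [442.9, -49.8, 78.8]
tcp_rot: [3.141, -0.001, 2.939]
contact_force: [-0.9, 0.4, -4.0]
finger_gap: 26.0
8.17 [442.9 -49.8  78.8] [ 1.7999e+02 -6.0000e-02  1.6841e+02] [-0.9  0.4 -4. ] [ 0.16  0.34 -0.12  2.17  0.07  0.63  1.36] 26.0
scene origin 227 155 scale 3.25
top origin 275 215 scale 3.25
```

View pics/a5.png

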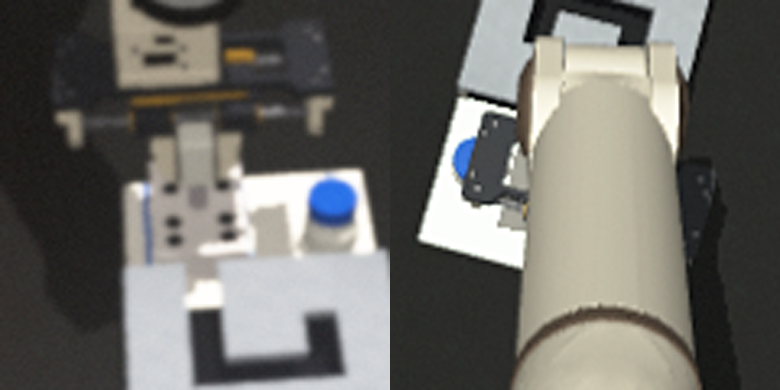

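The spent carrier is out on the apron, clear of the cover and the jar (scene crop (200,230)). I'll check the wash bottle position, then lift.

```bash
python3 -m crank '[{"offset":[0,0,0.004],"turn":[0,0,0],"gripper":1},{"offset":[0,0,0.012],"turn":[0,0,0],"gripper":1},{"offset":[0,0,0.024],"turn":[0,0,0],"gripper":1},{"offset":[0,0,0.040],"turn":[0,0,0],"gripper":1},{"offset":[0,0,0.056],"turn":[0,0,0],"gripper":1},{"offset":[0,0,0.072],"turn":[0,0,0],"gripper":1},{"offset":[0,0,0.088],"turn":[0,0,0],"gripper":1},{"offset":[0,0,0.104],"turn":[0,0,0],"gripper":1},{"offset":[0,0,0.120],"turn":[0,0,0],"gripper":1},{"offset":[0,0,0.133],"turn":[0,0,0],"gripper":1},{"offset":[0,0,0.141],"turn":[0,0,0],"gripper":1},{"offset":[0,0,0.145],"turn":[0,0,0],"gripper":1}]'; python3 - <<'E'
from h import *
for n in C:
    arm.grab_frame(n)
    for t in('wash_bottle','beaker'): print(n,t,[(toworld(n,d['xyz']).round().tolist(),round(d['conf'],2)) for d in arm.mark_of(n,t)][:3])
E
```

```text
clock: 9.27
position: [446.2, -51.0, 225.6]
tcp_rot: [3.141, 0.003, 2.937]
contact_force: [-0.6, -0.7, -4.1]
finger_gap: 25.7
scene wash_bottle [([495.0, 502.0, 3.0], 0.7), ([450.0, -49.0, 162.0], 0.55), ([684.0, -421.0, 3.0], 0.19)]
scene beaker [([279.0, 216.0, 4.0], 0.93), ([709.0, 326.0, 6.0], 0.7)]
top wash_bottle [([496.0, 504.0, -0.0], 0.73)]
top beaker [([279.0, 218.0, -2.0], 0.59), ([477.0, 48.0, 16.0], 0.53)]
```

```bash
python3 -m crank '[{"offset":[0,0.006,0],"turn":[0,0,0],"gripper":1},{"offset":[0.001,0.018,0],"turn":[0,0,0],"gripper":1},{"offset":[0.003,0.036,0],"turn":[0,0,0.3],"gripper":1},{"offset":[0.004,0.060,0],"turn":[0,0,0.6],"gripper":1},{"offset":[0.006,0.087,0],"turn":[0,0,1],"gripper":1},{"offset":[0.008,0.115,0],"turn":[0,0,1.4],"gripper":1},{"offset":[0.010,0.143,0],"turn":[0,0,1.8],"gripper":1},{"offset":[0.012,0.171,0],"turn":[0,0,2.2],"gripper":1},{"offset":[0.014,0.199,0],"turn":[0,0,2.6],"gripper":1},{"offset":[0.016,0.227,0],"turn":[0,0,3],"gripper":1},{"offset":[0.018,0.255,0],"turn":[0,0,3.3],"gripper":1},{"offset":[0.020,0.283,0],"turn":[0,0,3.6],"gripper":1}]' && python3 -m crank '[{"offset":[0.002,0.028,0],"turn":[0,0,0],"gripper":1},{"offset":[0.004,0.055,0],"turn":[0,0,0],"gripper":1},{"offset":[0.006,0.078,-0.006],"turn":[0,0,0],"gripper":1},{"offset":[0.0075,0.096,-0.020],"turn":[0,0,0],"gripper":1},{"offset":[0.0083,0.106,-0.038],"turn":[0,0,0],"gripper":1},{"offset":[0.0083,0.109,-0.056],"turn":[0,0,0],"gripper":1},{"offset":[0.0083,0.109,-0.074],"turn":[0,0,0],"gripper":1},{"offset":[0.0083,0.109,-0.092],"turn":[0,0,0],"gripper":1},{"offset":[0.0083,0.109,-0.108],"turn":[0,0,0],"gripper":1},{"offset":[0.0083,0.109,-0.120],"turn":[0,0,0],"gripper":1},{"offset":[0.0083,0.109,-0.128],"turn":[0,0,0],"gripper":1},{"offset":[0.0083,0.109,-0.132],"turn":[0,0,0],"gripper":1}]'; python3 look.py a6 [473,341,40] 55
```

```text
clock: 10.57
position: [464.0, 233.8, 223.1]
tcp_rot: [-3.141, -0.001, 3.001]
contact_force: [0.5, -0.7, -2.6]
finger_gap: 25.6
clock: 11.57
position: [472.2, 340.8, 90.2]
tcp_rot: [-3.14, -0.002, 3.0]
contact_force: [-0.1, 0.8, -3.6]
finger_gap: 25.8
11.57 [472.2 340.8  90.2] [-1.7993e+02 -1.1000e-01  1.7191e+02] [-0.1  0.8 -3.6] [-0.41  0.54 -0.34  1.83  0.24  0.81  0.56] 25.8
scene origin 379 141 scale 3.5454545454545454
top origin 141 205 scale 3.5454545454545454
```

View pics/a6.png

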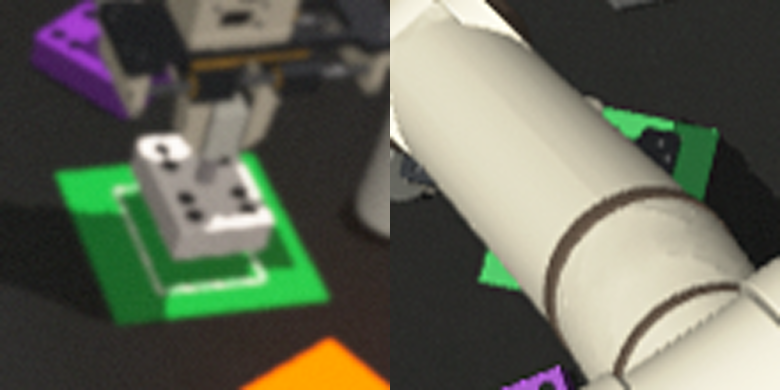

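The carrier hangs over the outline and is aligned with it. I'll lower it 26 mm onto the mat.

```bash
python3 -m crank '[{"offset":[0.0005,0,-0.006],"turn":[0,0,0],"gripper":1},{"offset":[0.0005,0,-0.013],"turn":[0,0,0],"gripper":1},{"offset":[0.0005,0,-0.018],"turn":[0,0,0],"gripper":1},{"offset":[0.0005,0,-0.022],"turn":[0,0,0],"gripper":1},{"offset":[0.0005,0,-0.024],"turn":[0,0,0],"gripper":1},{"offset":[0.0005,0,-0.025],"turn":[0,0,0],"gripper":1},{"offset":[0.0005,0,-0.026],"turn":[0,0,0],"gripper":1},{"offset":[0.0005,0,-0.026],"turn":[0,0,0],"gripper":1}]'; python3 look.py a7 [473,341,40] 55
```

```text
clock: 12.33
position: [473.6, 341.2, 65.9]
tcp_rot: [3.141, 0.0, 3.001]
contact_force: [-0.1, 0.3, -2.9]
finger_gap: 25.7
12.33 [473.6 341.2  65.9] [1.7998e+02 1.0000e-02 1.7192e+02] [-0.1  0.3 -2.9] [-0.42  0.58 -0.33  1.84  0.25  0.77  0.55] 25.7
scene origin 379 141 scale 3.5454545454545454
top origin 141 205 scale 3.5454545454545454
```

View pics/a7.png

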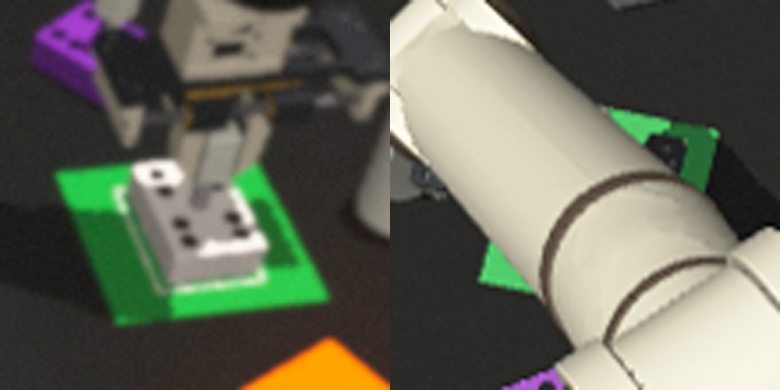

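```bash
python3 -m crank '[{"offset":[0,0,-0.0005],"turn":[0,0,0],"gripper":1},{"offset":[0,0,-0.001],"turn":[0,0,0],"gripper":1},{"offset":[0,0,-0.001],"turn":[0,0,0],"gripper":1}]';python3 -m crank '[{"offset":[0,0,-0.0005],"turn":[0,0,0],"gripper":1},{"offset":[0,0,-0.001],"turn":[0,0,0],"gripper":1},{"offset":[0,0,-0.001],"turn":[0,0,0],"gripper":1}]'
```

```text
clock: 12.68
position: [473.8, 341.2, 65.7]
tcp_rot: [3.141, 0.001, 3.0]
contact_force: [-2.0, -1.3, 4.7]
finger_gap: 25.9
clock: 12.93
position: [473.8, 341.2, 65.7]
tcp_rot: [3.142, 0.001, 3.0]
contact_force: [-4.7, -4.7, 13.0]
finger_gap: 26.0
```

It is on the mat. I'll ease off 1 mm and open slowly.

```bash
python3 -m crank '[{"offset":[0,0,0.0012],"turn":[0,0,0],"gripper":1},{"offset":[0,0,0.0012],"turn":[0,0,0],"gripper":1},{"offset":[0,0,0.0012],"turn":[0,0,0],"gripper":0.6},{"offset":[0,0,0.0012],"turn":[0,0,0],"gripper":0.5},{"offset":[0,0,0.0012],"turn":[0,0,0],"gripper":0.4},{"offset":[0,0,0.0012],"turn":[0,0,0],"gripper":0.3},{"offset":[0,0,0.0012],"turn":[0,0,0],"gripper":0.2},{"offset":[0,0,0.0012],"turn":[0,0,0],"gripper":0.2}]'; python3 look.py a8 [473,341,40] 55
```

```text
clock: 13.6
position: [473.5, 341.1, 64.8]
tcp_rot: [3.142, -0.0, 3.0]
contact_force: [0.3, 0.9, 0.1]
finger_gap: 61.4
13.6 [473.5 341.1  64.8] [ 1.8000e+02 -1.0000e-02  1.7191e+02] [0.3 0.9 0.1] [-0.42  0.58 -0.33  1.84  0.26  0.77  0.55] 61.4
scene origin 379 141 scale 3.5454545454545454
top origin 141 205 scale 3.5454545454545454
```

View pics/a8.png

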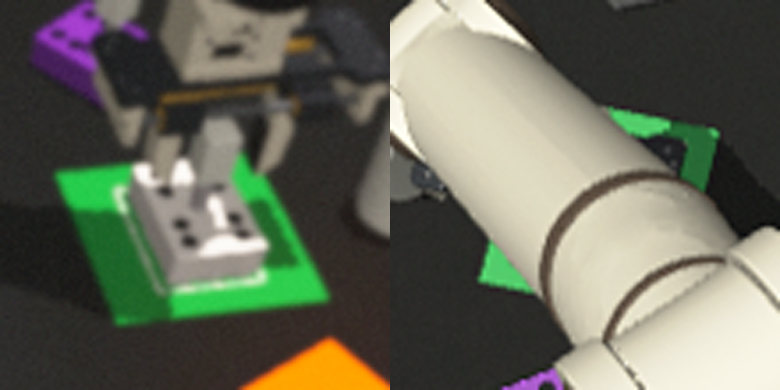

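```bash
python3 -m crank '[{"offset":[0,0,0.006],"turn":[0,0,0],"gripper":0.2},{"offset":[0,0,0.022],"turn":[0,0,0],"gripper":0.2},{"offset":[0,0,0.045],"turn":[0,0,0],"gripper":0.1},{"offset":[0,0,0.072],"turn":[0,0,0],"gripper":0},{"offset":[0,-0.004,0.100],"turn":[0,0,0],"gripper":0},{"offset":[0,-0.014,0.126],"turn":[0,0,0],"gripper":0},{"offset":[0,-0.030,0.146],"turn":[0,0,0],"gripper":0},{"offset":[0,-0.052,0.157],"turn":[0,0,0],"gripper":0},{"offset":[0,-0.080,0.160],"turn":[0,0,0],"gripper":0},{"offset":[0,-0.112,0.160],"turn":[0,0,0],"gripper":0},{"offset":[0,-0.145,0.160],"turn":[0,0,0],"gripper":0},{"offset":[0,-0.180,0.160],"turn":[0,0,0],"gripper":0}]' && python3 -m crank '[{"offset":[0,-0.036,0],"turn":[0,0,0],"gripper":0},{"offset":[0,-0.072,0],"turn":[0,0,0],"gripper":0},{"offset":[0,-0.108,0],"turn":[0,0,0],"gripper":0},{"offset":[0,-0.144,0],"turn":[0,0,0],"gripper":0},{"offset":[0,-0.180,0],"turn":[0,0,0],"gripper":0},{"offset":[0,-0.216,0],"turn":[0,0,0],"gripper":0},{"offset":[0,-0.250,0],"turn":[0,0,0],"gripper":0},{"offset":[0,-0.280,0],"turn":[0,0,0],"gripper":0},{"offset":[0,-0.305,0],"turn":[0,0,0],"gripper":0},{"offset":[0,-0.322,0],"turn":[0,0,0],"gripper":0},{"offset":[0,-0.330,0],"turn":[0,0,0],"gripper":0},{"offset":[0,-0.332,0],"turn":[0,0,0],"gripper":0}]'; python3 look.py b1 [473,341,40] 55
```

```text
clock: 14.7
position: [473.3, 160.3, 225.7]
tcp_rot: [3.141, 0.001, 3.002]
contact_force: [0.5, -0.7, 0.1]
finger_gap: 92.0
clock: 15.7
position: [473.3, -172.5, 225.2]
tcp_rot: [-3.141, 0.0, 2.998]
contact_force: [-0.6, -0.6, 0.1]
finger_gap: 92.0
15.7 [ 473.3 -172.5  225.2] [-1.7998e+02  2.0000e-02  1.7176e+02] [-0.6 -0.6  0.1] [ 0.37  0.21 -0.08  1.92  0.02  1.01  1.7 ] 92.0
scene origin 379 141 scale 3.5454545454545454
top origin 141 205 scale 3.5454545454545454
```

View pics/b1.png

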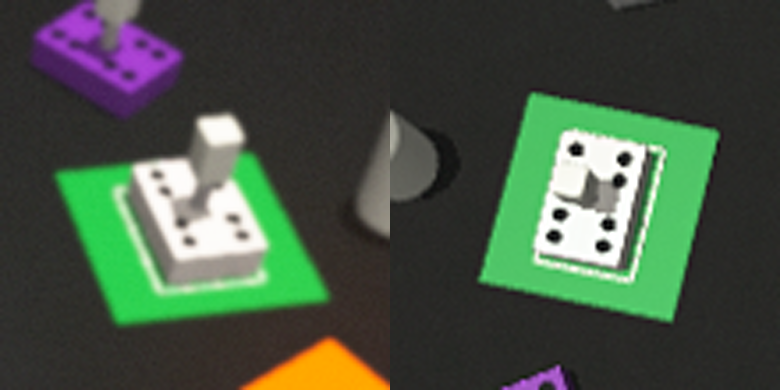

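View pics/b1_top.png

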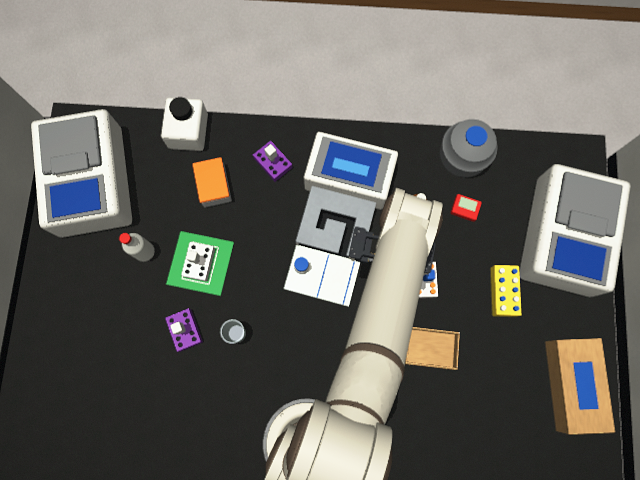

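The spent carrier stands inside the white outline. I'll check its offset numerically.

```bash
python3 - <<'E'
from h import *
im=cv2.imread('pics/b1_top.png');m=(im.min(2)>150).astype(np.uint8)
# block top white blob near (198,260)
f=390/110
q=(np.array([(562,128),(648,143),(622,270),(535,255)],float)-[390,0]+.5)/f-.5+[141,205]
w=back('top',q,32);print(w.round(1).tolist(),w.mean(0).round(1),np.linalg.norm(w[0]-w[3]),np.linalg.norm(w[0]-w[1]),np.degrees(np.arctan2(*(w[0]-w[3])[[1,0]])))
qs=(np.array([(132,163),(213,160),(268,238),(178,254)],float)+.5)/f-.5+[379,141]
w=back('scene',qs,32);print(w.round(1).tolist(),w.mean(0).round(1))
E
```

```text
[[529.0, 371.1, 32.0], [521.2, 300.8, 32.0], [417.2, 310.4, 32.0], [424.7, 380.6, 32.0]] [473.  340.7  32. ] 104.75052840037262 70.80806482452243 -5.1682173784752
[[417.3, 315.5, 32.0], [431.7, 376.4, 32.0], [519.3, 375.2, 32.0], [515.5, 304.7, 32.0]] [471.  342.9  32. ]
```

The spent carrier is at (473, 340.7), against the mat centre of (473, 341). Next I'll move over the loaded carrier at (464,−303.5), yaw +5°.

```bash
python3 -m crank '[{"offset":[-0.001,-0.010,0],"turn":[0,0,1],"gripper":0},{"offset":[-0.002,-0.030,0],"turn":[0,0,3],"gripper":0},{"offset":[-0.004,-0.055,0],"turn":[0,0,6],"gripper":0},{"offset":[-0.006,-0.080,0],"turn":[0,0,9],"gripper":0},{"offset":[-0.008,-0.105,-0.010],"turn":[0,0,12],"gripper":0},{"offset":[-0.009,-0.122,-0.028],"turn":[0,0,13.1],"gripper":0},{"offset":[-0.0095,-0.131,-0.048],"turn":[0,0,13.1],"gripper":0},{"offset":[-0.0095,-0.1326,-0.068],"turn":[0,0,13.1],"gripper":0},{"offset":[-0.0095,-0.1326,-0.085],"turn":[0,0,13.1],"gripper":0},{"offset":[-0.0095,-0.1326,-0.096],"turn":[0,0,13.1],"gripper":0},{"offset":[-0.0095,-0.1326,-0.100],"turn":[0,0,13.1],"gripper":0}]'; python3 look.py b2 [464,-304,60] 45
```

```text
clock: 16.72
position: [463.7, -301.0, 123.1]
tcp_rot: [3.139, -0.002, -3.052]
contact_force: [-0.5, 0.3, -0.7]
finger_gap: 91.8
16.72 [ 463.7 -301.   123.1] [ 1.7984e+02 -1.3000e-01 -1.7485e+02] [-0.5  0.3 -0.7] [ 0.56  0.43 -0.04  1.89  0.02  0.83  2.17] 91.8
scene origin 137 196 scale 4.333333333333333
top origin 382 231 scale 4.333333333333333
```

View pics/b2.png

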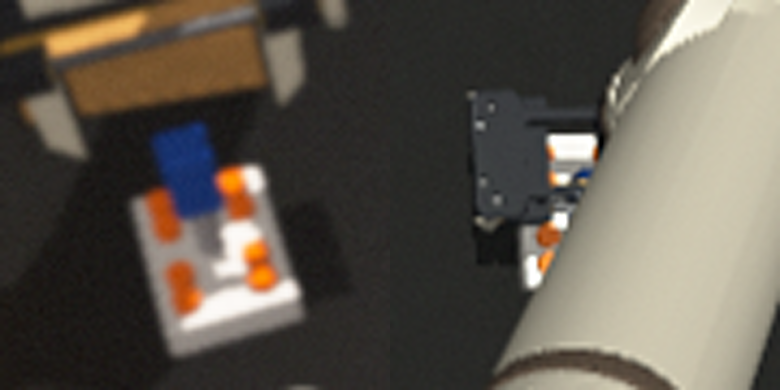

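```bash
python3 -m crank '[{"offset":[0,0,-0.010],"turn":[0,0,0],"gripper":0},{"offset":[0,0,-0.028],"turn":[0,0,0],"gripper":0},{"offset":[0,0,-0.046],"turn":[0,0,0],"gripper":0.2},{"offset":[0,0,-0.057],"turn":[0,0,0],"gripper":0.4},{"offset":[0,0,-0.060],"turn":[0,0,0],"gripper":0.6},{"offset":[0,0,-0.060],"turn":[0,0,0],"gripper":1},{"offset":[0,0,-0.060],"turn":[0,0,0],"gripper":1},{"offset":[0,0,-0.060],"turn":[0,0,0],"gripper":1},{"offset":[0,0,-0.060],"turn":[0,0,0],"gripper":1},{"offset":[0,0,-0.060],"turn":[0,0,0],"gripper":1},{"offset":[0,0,-0.060],"turn":[0,0,0],"gripper":1},{"offset":[0,0,-0.060],"turn":[0,0,0],"gripper":1}]' 25; python3 -m crank '[{"offset":[0,0,0],"turn":[0,0,0],"gripper":1},{"offset":[0,0,0],"turn":[0,0,0],"gripper":1},{"offset":[0,0,0],"turn":[0,0,0],"gripper":1},{"offset":[0,0,0],"turn":[0,0,0],"gripper":1}]' 30; python3 look.py b3 [464,-304,60] 45
```

```text
clock: 17.82
position: [464.2, -303.7, 65.3]
tcp_rot: [-3.141, 0.0, -3.054]
contact_force: [0.2, -0.9, 0.5]
finger_gap: 29.9
clock: 18.15
position: [464.1, -303.9, 65.1]
tcp_rot: [-3.141, 0.0, -3.054]
contact_force: [-0.6, -1.5, 2.0]
finger_gap: 26.1
18.15 [ 464.1 -303.9   65.1] [-1.7997e+02  2.0000e-02 -1.7501e+02] [-0.6 -1.5  2. ] [ 0.56  0.51 -0.03  1.92  0.03  0.71  2.17] 26.1
scene origin 137 196 scale 4.333333333333333
top origin 382 231 scale 4.333333333333333
```

View pics/b3.png

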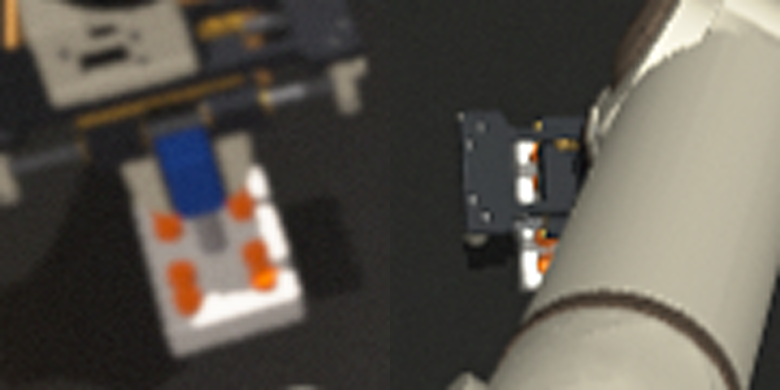

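Gripped at 26.1 mm. I'll lift, carry it to the lane mouth, and turn it square to the dock (−16.7°).

```bash
python3 -m crank '[{"offset":[0,0,0.004],"turn":[0,0,0],"gripper":1},{"offset":[0,0,0.014],"turn":[0,0,0],"gripper":1},{"offset":[0,0,0.030],"turn":[0,0,0],"gripper":1},{"offset":[0,0.004,0.048],"turn":[0,0,-1],"gripper":1},{"offset":[-0.001,0.014,0.064],"turn":[0,0,-3],"gripper":1},{"offset":[-0.003,0.030,0.078],"turn":[0,0,-6],"gripper":1},{"offset":[-0.005,0.050,0.087],"turn":[0,0,-9],"gripper":1},{"offset":[-0.007,0.074,0.090],"turn":[0,0,-12],"gripper":1},{"offset":[-0.009,0.100,0.090],"turn":[0,0,-14.5],"gripper":1},{"offset":[-0.011,0.127,0.090],"turn":[0,0,-16.2],"gripper":1},{"offset":[-0.013,0.154,0.090],"turn":[0,0,-16.7],"gripper":1},{"offset":[-0.015,0.180,0.090],"turn":[0,0,-16.7],"gripper":1}]' && python3 -m crank '[{"offset":[-0.002,0.025,0],"turn":[0,0,0],"gripper":1},{"offset":[-0.004,0.045,0],"turn":[0,0,0],"gripper":1},{"offset":[-0.0052,0.060,0],"turn":[0,0,0],"gripper":1},{"offset":[-0.006,0.069,0],"turn":[0,0,0],"gripper":1},{"offset":[-0.0062,0.0726,0],"turn":[0,0,0],"gripper":1},{"offset":[-0.0062,0.073,-0.010],"turn":[0,0,0],"gripper":1},{"offset":[-0.0062,0.073,-0.026],"turn":[0,0,0],"gripper":1},{"offset":[-0.0062,0.073,-0.042],"turn":[0,0,0],"gripper":1},{"offset":[-0.0062,0.073,-0.056],"turn":[0,0,0],"gripper":1},{"offset":[-0.0062,0.073,-0.065],"turn":[0,0,0],"gripper":1},{"offset":[-0.0062,0.073,-0.070],"turn":[0,0,0],"gripper":1},{"offset":[-0.0062,0.073,-0.070],"turn":[0,0,0],"gripper":1}]'; python3 look.py b4 [450,-50,40] 50
```

```text
clock: 19.25
position: [448.1, -121.6, 155.3]
tcp_rot: [3.141, -0.001, 2.938]
contact_force: [0.0, 0.1, -4.4]
finger_gap: 25.8
clock: 20.25
position: [441.9, -51.2, 83.7]
tcp_rot: [-3.141, -0.002, 2.936]
contact_force: [-0.2, 0.4, -3.3]
finger_gap: 25.6
20.25 [441.9 -51.2  83.7] [-1.7997e+02 -1.4000e-01  1.6824e+02] [-0.2  0.4 -3.3] [ 0.14  0.33 -0.1   2.17  0.05  0.65  1.37] 25.6
scene origin 238 170 scale 3.9
top origin 285 227 scale 3.9
```

View pics/b4.png

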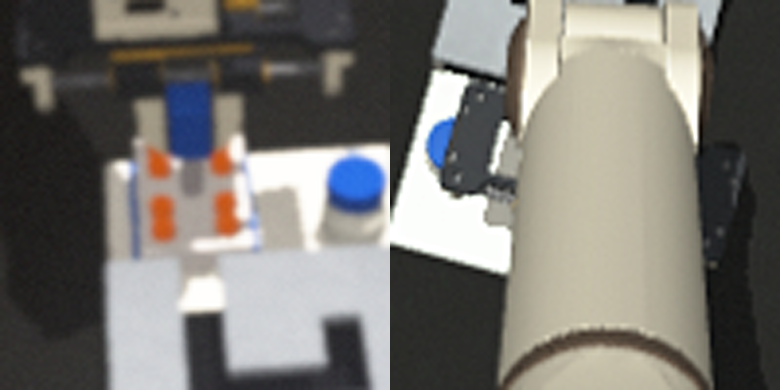

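Aligned between the blue lines. I'll lower it to about 1.4 mm above the floor and slide in toward slot_turn.

```bash
python3 -m crank '[{"offset":[0,0,-0.003],"turn":[0,0,0],"gripper":1},{"offset":[0,0,-0.0055],"turn":[0,0,0],"gripper":1},{"offset":[0,0,-0.0065],"turn":[0,0,0],"gripper":1},{"offset":[0.0049,-0.001,-0.0065],"turn":[0,0,0],"gripper":1},{"offset":[0.0147,-0.003,-0.0065],"turn":[0,0,0],"gripper":1},{"offset":[0.0245,-0.005,-0.0065],"turn":[0,0,0],"gripper":1},{"offset":[0.0343,-0.0071,-0.0065],"turn":[0,0,0],"gripper":1},{"offset":[0.0441,-0.0091,-0.0065],"turn":[0,0,0],"gripper":1},{"offset":[0.0539,-0.0111,-0.0065],"turn":[0,0,0],"gripper":1},{"offset":[0.0617,-0.0127,-0.0065],"turn":[0,0,0],"gripper":1},{"offset":[0.0637,-0.0132,-0.0065],"turn":[0,0,0],"gripper":1}]'; python3 look.py b5 [510,-65,60] 50
```

```text
clock: 21.27
position: [508.7, -64.1, 78.6]
tcp_rot: [3.141, 0.002, 2.937]
contact_force: [0.6, 0.1, -3.9]
finger_gap: 25.6
21.27 [508.7 -64.1  78.6] [1.7998e+02 1.0000e-01 1.6830e+02] [ 0.6  0.1 -3.9] [ 0.15  0.43 -0.09  2.02  0.06  0.69  1.39] 25.6
scene origin 238 183 scale 3.9
top origin 291 204 scale 3.9
```

View pics/b5.png

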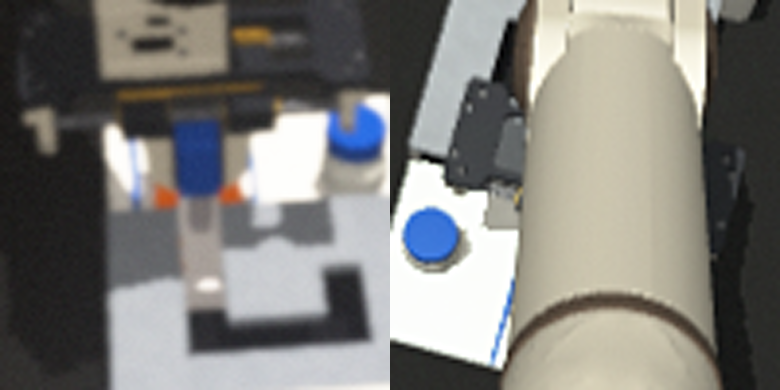

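The block is under the cover, the neck is centred in the slot, and nothing is touching. I'll continue to slot_turn.

```bash
python3 -m crank '[{"offset":[0.0049,-0.001,0],"turn":[0,0,0],"gripper":1},{"offset":[0.0137,-0.0028,0],"turn":[0,0,0],"gripper":1},{"offset":[0.0245,-0.005,0],"turn":[0,0,0],"gripper":1},{"offset":[0.0362,-0.0075,0],"turn":[0,0,0],"gripper":1},{"offset":[0.048,-0.0099,0],"turn":[0,0,0],"gripper":1},{"offset":[0.0598,-0.0123,0],"turn":[0,0,0],"gripper":1},{"offset":[0.0715,-0.0148,0],"turn":[0,0,0],"gripper":1},{"offset":[0.0833,-0.0172,0],"turn":[0,0,0],"gripper":1},{"offset":[0.0931,-0.0192,0],"turn":[0,0,0],"gripper":1},{"offset":[0.1009,-0.0208,0],"turn":[0,0,0],"gripper":1},{"offset":[0.1043,-0.0215,0],"turn":[0,0,0],"gripper":1},{"offset":[0.1043,-0.0215,0],"turn":[0,0,0],"gripper":1}]'; python3 look.py b6 [600,-70,60] 50
```

```text
clock: 22.37
position: [611.5, -85.4, 78.3]
tcp_rot: [3.142, 0.0, 2.937]
contact_force: [0.3, -0.1, -3.6]
finger_gap: 25.6
22.37 [611.5 -85.4  78.3] [1.800e+02 2.000e-02 1.683e+02] [ 0.3 -0.1 -3.6] [ 0.15  0.58 -0.08  1.75  0.06  0.81  1.41] 25.6
scene origin 246 213 scale 3.9
top origin 295 173 scale 3.9
```

View pics/b6.png

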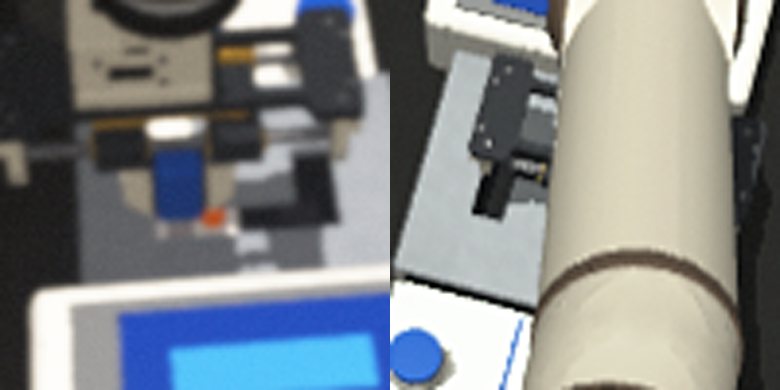

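Clear so far. Now the traverse, +80 mm along dock y.

```bash
python3 -m crank '[{"offset":[0.0008,0.004,0],"turn":[0,0,0],"gripper":1},{"offset":[0.0023,0.011,0],"turn":[0,0,0],"gripper":1},{"offset":[0.0041,0.020,0],"turn":[0,0,0],"gripper":1},{"offset":[0.0062,0.030,0],"turn":[0,0,0],"gripper":1},{"offset":[0.0083,0.040,0],"turn":[0,0,0],"gripper":1},{"offset":[0.0103,0.050,0],"turn":[0,0,0],"gripper":1},{"offset":[0.0124,0.060,0],"turn":[0,0,0],"gripper":1},{"offset":[0.0143,0.069,0],"turn":[0,0,0],"gripper":1},{"offset":[0.0156,0.0755,0],"turn":[0,0,0],"gripper":1},{"offset":[0.0162,0.0783,0],"turn":[0,0,0],"gripper":1},{"offset":[0.0162,0.0783,0],"turn":[0,0,0],"gripper":1}]'; python3 look.py b7 [620,-10,60] 50
```

```text
clock: 23.38
position: [627.2, -5.6, 78.4]
tcp_rot: [3.141, -0.0, 2.939]
contact_force: [-0.2, 0.4, -4.4]
finger_gap: 25.6
23.38 [627.2  -5.6  78.4] [179.97  -0.   168.4 ] [-0.2  0.4 -4.4] [ 0.03  0.6  -0.09  1.73  0.07  0.82  1.28] 25.6
scene origin 275 214 scale 3.9
top origin 274 165 scale 3.9
```

View pics/b7.png

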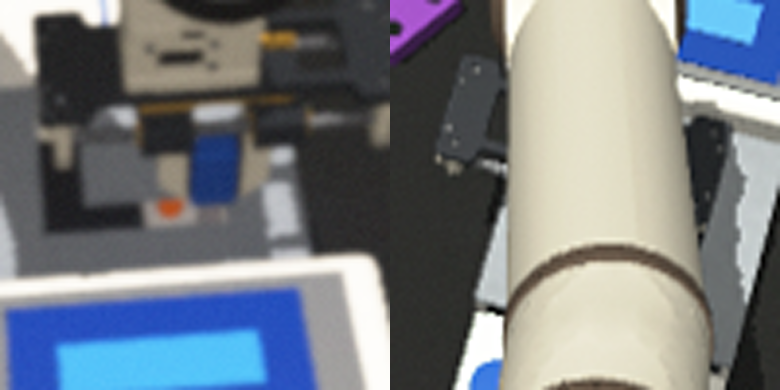

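```bash
python3 -m crank '[{"offset":[-0.003,0.0006,0],"turn":[0,0,0],"gripper":1},{"offset":[-0.008,0.0017,0],"turn":[0,0,0],"gripper":1},{"offset":[-0.014,0.0029,0],"turn":[0,0,0],"gripper":1},{"offset":[-0.020,0.0042,0],"turn":[0,0,0],"gripper":1},{"offset":[-0.026,0.0054,0],"turn":[0,0,0],"gripper":1},{"offset":[-0.031,0.0064,0],"turn":[0,0,0],"gripper":1},{"offset":[-0.0335,0.007,0],"turn":[0,0,0],"gripper":1},{"offset":[-0.0335,0.007,0],"turn":[0,0,0],"gripper":1},{"offset":[-0.0335,0.007,0],"turn":[0,0,0],"gripper":1}]'; python3 look.py b8 [600,0,60] 50
```

```text
clock: 24.23
position: [593.7, 0.2, 78.7]
tcp_rot: [3.141, 0.001, 2.938]
contact_force: [-0.1, 0.2, -3.0]
finger_gap: 26.1
24.23 [5.937e+02 2.000e-01 7.870e+01] [1.7999e+02 3.0000e-02 1.6832e+02] [-0.1  0.2 -3. ] [ 0.02  0.55 -0.09  1.82  0.07  0.78  1.27] 26.1
scene origin 276 206 scale 3.9
top origin 270 172 scale 3.9
```

View pics/b8.png

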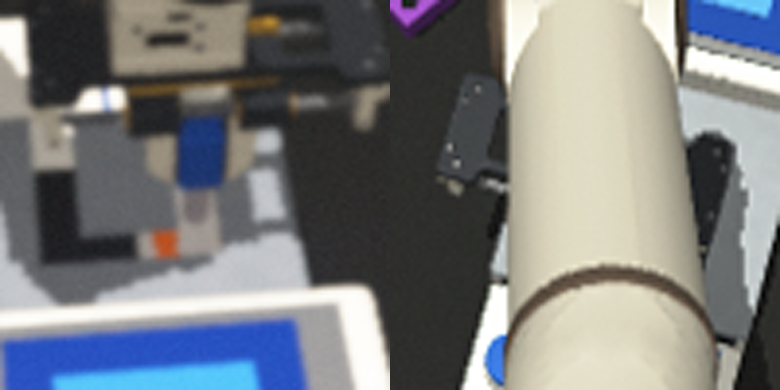

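I'll probe gently for the blind end; contact is expected about 5 mm further on. Then I'll back off to the nominal position.

```bash
python3 -m crank '[{"offset":[-0.001,0.0002,0],"turn":[0,0,0],"gripper":1},{"offset":[-0.0025,0.0005,0],"turn":[0,0,0],"gripper":1},{"offset":[-0.0029,0.0006,0],"turn":[0,0,0],"gripper":1},{"offset":[-0.0029,0.0006,0],"turn":[0,0,0],"gripper":1}]';  python3 -m crank '[{"offset":[-0.0005,0.0001,0],"turn":[0,0,0],"gripper":1},{"offset":[-0.001,0.0002,0],"turn":[0,0,0],"gripper":1},{"offset":[-0.001,0.0002,0],"turn":[0,0,0],"gripper":1}]'
```

```text
clock: 24.67
position: [590.4, 0.7, 78.3]
tcp_rot: [-3.142, -0.0, 2.938]
contact_force: [0.3, -0.2, -4.5]
finger_gap: 25.9
clock: 24.92
position: [589.5, 0.9, 78.4]
tcp_rot: [3.142, -0.0, 2.938]
contact_force: [-1.1, 0.6, -3.9]
finger_gap: 25.9
```

```bash
python3 -m crank '[{"offset":[-0.0005,0.0001,0],"turn":[0,0,0],"gripper":1},{"offset":[-0.001,0.0002,0],"turn":[0,0,0],"gripper":1},{"offset":[-0.001,0.0002,0],"turn":[0,0,0],"gripper":1}]'; python3 -m crank '[{"offset":[-0.0005,0.0001,0],"turn":[0,0,0],"gripper":1},{"offset":[-0.001,0.0002,0],"turn":[0,0,0],"gripper":1},{"offset":[-0.001,0.0002,0],"turn":[0,0,0],"gripper":1}]'
```

```text
clock: 25.17
position: [589.2, 1.0, 78.6]
tcp_rot: [3.141, 0.001, 2.937]
contact_force: [2.4, -0.2, -5.0]
finger_gap: 25.9
clock: 25.42
position: [589.0, 1.0, 78.8]
tcp_rot: [3.141, 0.003, 2.937]
contact_force: [5.9, -1.2, -6.9]
finger_gap: 26.0
```

Contact came at x≈589.2, which puts the 45 mm park point at x≈594. That agrees with where the spent one stood. I'll back off, lower it onto the floor, and check force.

```bash
python3 -m crank '[{"offset":[0.002,-0.0004,0],"turn":[0,0,0],"gripper":1},{"offset":[0.005,-0.001,0],"turn":[0,0,0],"gripper":1},{"offset":[0.006,-0.0013,0],"turn":[0,0,0],"gripper":1},{"offset":[0.006,-0.0013,-0.0005],"turn":[0,0,0],"gripper":1},{"offset":[0.006,-0.0013,-0.001],"turn":[0,0,0],"gripper":1},{"offset":[0.006,-0.0013,-0.0015],"turn":[0,0,0],"gripper":1},{"offset":[0.006,-0.0013,-0.0015],"turn":[0,0,0],"gripper":1}]'; python3 -m crank '[{"offset":[0,0,-0.0005],"turn":[0,0,0],"gripper":1},{"offset":[0,0,-0.001],"turn":[0,0,0],"gripper":1},{"offset":[0,0,-0.001],"turn":[0,0,0],"gripper":1}]'
```

```text
clock: 26.0
position: [593.2, 0.0, 77.2]
tcp_rot: [-3.141, -0.001, 2.938]
contact_force: [-3.5, 0.2, 1.4]
finger_gap: 25.9
clock: 26.25
position: [593.2, -0.0, 77.1]
tcp_rot: [-3.141, -0.001, 2.938]
contact_force: [-6.9, -0.2, 8.8]
finger_gap: 25.9
```

On the floor. I'll ease up, then open.

```bash
python3 -m crank '[{"offset":[0,0,0.0008],"turn":[0,0,0],"gripper":1},{"offset":[0,0,0.0008],"turn":[0,0,0],"gripper":1},{"offset":[0,0,0.0008],"turn":[0,0,0],"gripper":0.6},{"offset":[0,0,0.0008],"turn":[0,0,0],"gripper":0.5},{"offset":[0,0,0.0008],"turn":[0,0,0],"gripper":0.4},{"offset":[0,0,0.0008],"turn":[0,0,0],"gripper":0.3},{"offset":[0,0,0.0008],"turn":[0,0,0],"gripper":0.2},{"offset":[0,0,0.0008],"turn":[0,0,0],"gripper":0.2}]'; python3 look.py b9 [600,0,60] 50
```

```text
clock: 26.92
position: [593.7, -0.0, 76.7]
tcp_rot: [3.142, 0.0, 2.938]
contact_force: [1.2, 0.2, -0.5]
finger_gap: 61.0
26.92 [593.7  -0.   76.7] [1.8000e+02 1.0000e-02 1.6831e+02] [ 1.2  0.2 -0.5] [ 0.02  0.55 -0.09  1.82  0.07  0.78  1.27] 61.0
scene origin 276 206 scale 3.9
top origin 270 172 scale 3.9
```

View pics/b9.png

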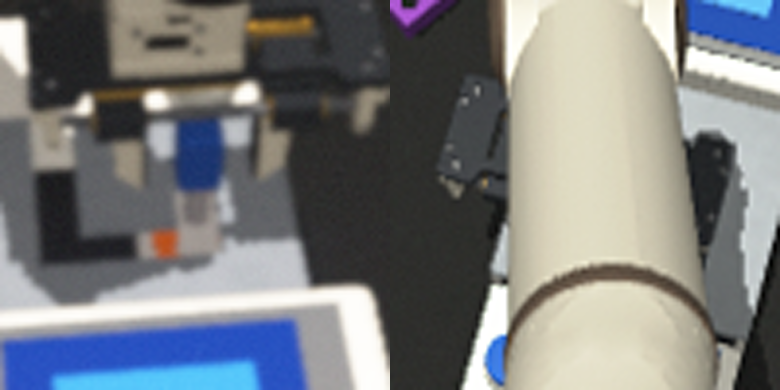

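Released. I'll retreat up and off to the side for a clear view.

```bash
python3 -m crank '[{"offset":[0,0,0.006],"turn":[0,0,0],"gripper":0.2},{"offset":[0,0,0.022],"turn":[0,0,0],"gripper":0.2},{"offset":[0,0,0.045],"turn":[0,0,0],"gripper":0.1},{"offset":[0,0,0.072],"turn":[0,0,0],"gripper":0},{"offset":[0,0,0.100],"turn":[0,0,0],"gripper":0},{"offset":[0,-0.006,0.125],"turn":[0,0,0],"gripper":0},{"offset":[-0.004,-0.020,0.143],"turn":[0,0,0],"gripper":0},{"offset":[-0.012,-0.042,0.150],"turn":[0,0,0],"gripper":0},{"offset":[-0.024,-0.070,0.150],"turn":[0,0,0],"gripper":0},{"offset":[-0.038,-0.100,0.150],"turn":[0,0,0],"gripper":0},{"offset":[-0.052,-0.130,0.150],"turn":[0,0,0],"gripper":0},{"offset":[-0.066,-0.160,0.150],"turn":[0,0,0],"gripper":0}]' && python3 -m crank '[{"offset":[-0.012,-0.028,0],"turn":[0,0,0],"gripper":0},{"offset":[-0.024,-0.054,0],"turn":[0,0,0],"gripper":0},{"offset":[-0.034,-0.076,0],"turn":[0,0,0],"gripper":0},{"offset":[-0.042,-0.092,0],"turn":[0,0,0],"gripper":0},{"offset":[-0.047,-0.101,0],"turn":[0,0,0],"gripper":0},{"offset":[-0.049,-0.105,0],"turn":[0,0,0],"gripper":0},{"offset":[-0.049,-0.105,0],"turn":[0,0,0],"gripper":0}]'; python3 look.py c1 [595,0,90] 35
```

```text
clock: 28.02
position: [526.9, -161.2, 227.5]
tcp_rot: [-3.142, 0.001, 2.938]
contact_force: [0.4, -1.1, 0.7]
finger_gap: 91.5
clock: 28.6
position: [478.4, -265.5, 227.0]
tcp_rot: [-3.142, 0.0, 2.936]
contact_force: [-0.1, 0.3, 0.1]
finger_gap: 91.4
28.6 [ 478.4 -265.5  227. ] [-1.8000e+02  2.0000e-02  1.6824e+02] [-0.1  0.3  0.1] [ 0.43  0.28  0.03  1.82 -0.01  1.03  1.83] 91.4
scene origin 291 211 scale 5.571428571428571
top origin 285 186 scale 5.571428571428571
```

View pics/c1.png

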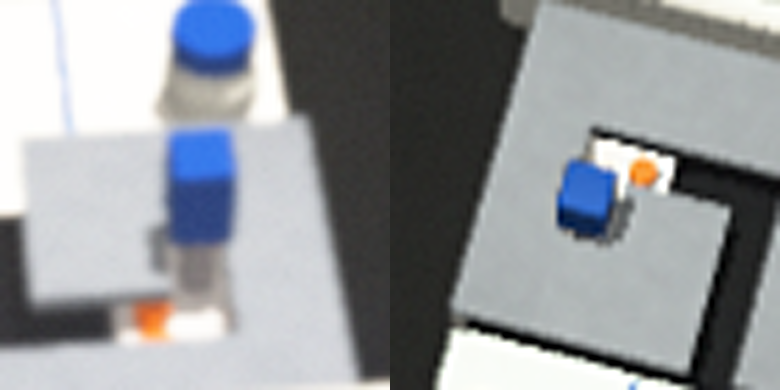

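View pics/c1_top.png

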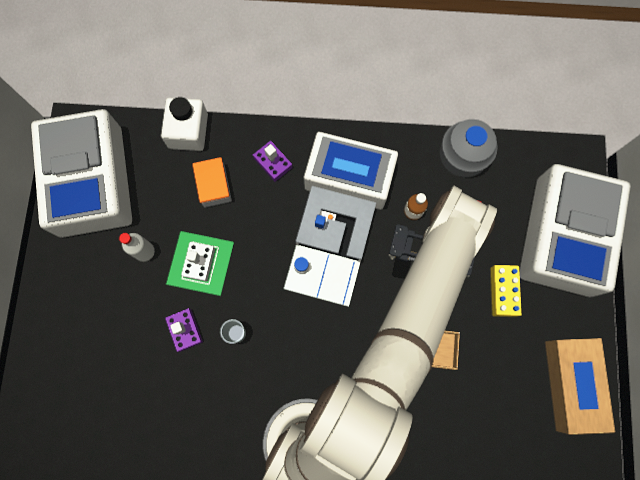

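View pics/c1_scene.png

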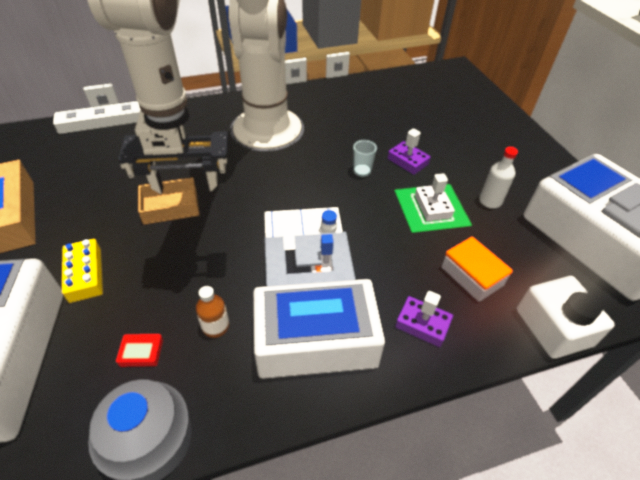

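```bash
python3 - <<'E'
from h import *
from scipy.optimize import least_squares
def W(p,L):
    c,s=np.cos(p[2]),np.sin(p[2]);L=np.array(L,float);return np.c_[p[0]+c*L[:,0]-s*L[:,1],p[1]+s*L[:,0]+c*L[:,1],L[:,2]]
g=lambda z,a=13,b=13:[(a,b,z),(a,-b,z),(-a,-b,z),(-a,b,z)]
gs=lambda z,a=13,b=13:[(-a,-b,z),(-a,b,z),(a,b,z),(a,-b,z)]
f=390/70
t=(np.array([(574,160),(616,170),(609,206),(567,197)],float)-[390,0]+.5)/f-.5+[285,186]
s=(np.array([(170,131),(233,131),(235,180),(170,182)],float)+.5)/f-.5+[291,211]
ob=[('top',g(116),t),('scene',gs(116),s)]
for o_ in (ob,ob[:1],ob[1:]):
    r=lambda p:np.concatenate([(proj(n,W(p,L))-q).ravel() for n,L,q in o_])
    o=least_squares(r,[594,0,-.2],x_scale=[1,1,.01]);p=o.x
    d=p[:2]-[541.1,-29.9];c,si=np.cos(-.2037),np.sin(-.2037)
    print(p.round(1),np.degrees(p[2]).round(1),'dock',round(c*d[0]+si*d[1],1),round(-si*d[0]+c*d[1],1),np.round(r(p),1).tolist())
for n in C:
    for th in('jar','loaded','spent','carton','amber_bottle','beaker','wash_bottle'): print(n,th,[(toworld(n,d['xyz']).round().tolist(),round(d['conf'],2)) for d in arm.mark_of(n,th)][:2])
E
```

```text
[ 5.957e+02 -1.000e-01 -2.000e-01] -13.4 dock 47.4 40.2 [-0.1, -1.6, 1.4, -0.7, -0.1, 1.7, -1.7, 0.5, -0.8, 0.3, -0.3, -0.2, 0.5, -0.0, 0.1, 0.1]
[ 5.956e+02 -4.000e-01 -1.000e-01] -8.1 dock 47.4 39.9 [-0.6, -1.3, 1.3, -1.2, 0.6, 1.4, -1.3, 1.1]
[ 5.956e+02  2.000e-01 -3.000e-01] -16.7 dock 47.3 40.5 [-0.4, -0.0, 0.2, 0.0, 0.3, 0.2, -0.1, -0.2]
scene jar [([481.0, 46.0, 19.0], 0.56), ([444.0, -531.0, 5.0], 0.32)]
scene loaded [([708.0, 325.0, 4.0], 0.75), ([594.0, 0.0, 14.0], 0.64)]
scene spent [([478.0, 344.0, 6.0], 0.74), ([281.0, 359.0, -2.0], 0.69)]
scene carton [([275.0, -326.0, 1.0], 0.57), ([593.0, -1.0, 14.0], 0.49)]
scene amber_bottle [([670.0, -269.0, 3.0], 0.93)]
scene beaker [([281.0, 216.0, 1.0], 0.75)]
scene wash_bottle [([280.0, 214.0, 3.0], 0.6)]
top jar [([634.0, -6.0, 55.0], 0.67), ([475.0, 48.0, 19.0], 0.48)]
top loaded [([593.0, 4.0, 11.0], 0.62)]
top spent [([792.0, 156.0, -1.0], 0.83), ([472.0, 339.0, 4.0], 0.79)]
top carton [([277.0, -329.0, -2.0], 0.75), ([473.0, 343.0, 0.0], 0.51)]
top amber_bottle [([669.0, -270.0, -3.0], 0.86)]
top beaker [([278.0, 221.0, -3.0], 0.92), ([472.0, 343.0, -1.0], 0.61)]
top wash_bottle [([496.0, 500.0, 3.0], 0.77), ([511.0, -63.0, 60.0], 0.53)]
```

```bash
python3 - <<'E'
import cv2,numpy as np
o=[]
for n,(x,y) in {'scene':(306,220),'top':(300,196)}.items():
    a=cv2.imread(f'pics/avg_{n}.png');b=cv2.imread(f'pics/c1_{n}.png')
    o.append(np.hstack([cv2.resize(i[y:y+36,x:x+48],(400,300),interpolation=cv2.INTER_CUBIC) for i in(a,b)]))
im=np.vstack(o)
for k in range(0,800,50): im[:,k]=(0,0,255) if k%400 else (0,255,0)
for k in range(0,600,50): im[k]=(0,0,255)
cv2.imwrite('pics/cmp.png',im)
E
```

```text
(no output)
```

View pics/cmp.png

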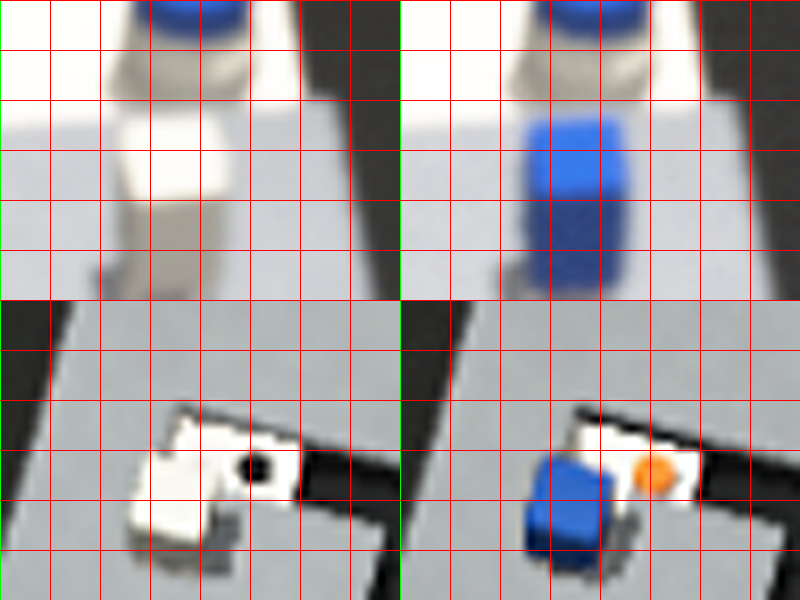

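Both carriers look correct. The loaded grip sits within about 1 px of where the spent one stood, square to the slot, and the jar and other bystanders are unmoved. The arm is clear, so I'm handing in.

```bash
python3 - <<'E'
from cell import arm
print(arm.close_job()); s=arm.read_state(); print(s['clock'],s['finger_gap'])
E
```

```text
the job is handed in; nothing more can be done
None
the job is handed in; nothing more can be done
```

I drew the spent carrier out along the slot and stood it on the mat. I then slid the loaded carrier in by the same slot, parked it in the notch, and let go of both. The job was handed in soon after the 28.6 s mark, with the gripper open and clear of everything.

**Spent carrier:** it stands inside the white outline. The top camera puts it at (473, 341) mm, the same as the mat centre; the scene camera puts it about 2–3 mm off.

**Loaded carrier:** it touched the slot's blind end in a light probe (about 6 N). I backed it off roughly 4.5 mm, set it on the floor and released it, which puts it at about x 44.4, y 40 in the dock frame (target 45, 40). In both pictures the grip is square to the slot and within about 1 px of where the spent one stood.

**Checks that disagreed:** corner picks on the final picture gave x about 47.4, while the probe and the side-by-side comparison suggest 44–45. I trusted the probe. The same picks gave yaws from −8° to −17° (dock −11.7°), too coarse to check squareness closely.

**Bystanders:** of the bystanders, I re-measured the jar, amber bottle, wash bottle, beaker and carton at the end. Those with an earlier measurement had not moved beyond measurement error, apart from a few stray network reports. I checked the others only by eye in the last pictures. The forces I read stayed under about 16 N.

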